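# Set up the UV viewing stand

## Task

Set the UV viewing stand up for a fluorescence check: swing its amber shield well clear of the rings, drop every UV torch from the charging dock handle first into a ring of its own until its head rests on the ring, and put one clean Petri dish from the spring dispenser, lid up and centred, on the rests above each torch; spare dishes stay in the dispenser. Then swing the shield back so that it lies squarely over the whole row, and leave the bottles and other things on the bench alone.

Things in the scene. Friction and masses are not known exactly. Their poses are not given: they have to be found in the camera images.
- torch_a_mid (a point): UV hand torch: black ribbed round handle, 35 mm diameter, 75 mm long, below a yellow round head, 46 mm diameter, 35 mm tall; 0.2 kg. Stands in a bay of the dock, violet lens up, tail 8 mm above the worktop. Point: its centre, 55 mm above the tail; z runs tail to lens. Two or three torches are present (None: absent). Hung in a ring, its centre lies 20 mm below the ring's top.
- torch_b_mid (a point): UV hand torch: black ribbed round handle, 35 mm diameter, 75 mm long, below a yellow round head, 46 mm diameter, 35 mm tall; 0.2 kg. Stands in a bay of the dock, violet lens up, tail 8 mm above the worktop. Point: its centre, 55 mm above the tail; z runs tail to lens. Two or three torches are present (None: absent). Hung in a ring, its centre lies 20 mm below the ring's top.
- torch_c_mid (a point): UV hand torch: black ribbed round handle, 35 mm diameter, 75 mm long, below a yellow round head, 46 mm diameter, 35 mm tall; 0.2 kg. Stands in a bay of the dock, violet lens up, tail 8 mm above the worktop. Point: its centre, 55 mm above the tail; z runs tail to lens. Two or three torches are present (None: absent). Hung in a ring, its centre lies 20 mm below the ring's top.
- dish_1_mid (a point): lidded clear Petri dish, a closed flat disc 66 mm in diameter and 16 mm thick, 0.05 kg, one of four stacked in the spring dispenser (dish_1 on top, dish_4 lowest); hold it across its outside. The point is at its centre, z up. Supported on the rests of the stand, its centre lies 47 mm above the top of the rings.
- dish_2_mid (a point): lidded clear Petri dish, a closed flat disc 66 mm in diameter and 16 mm thick, 0.05 kg, one of four stacked in the spring dispenser (dish_1 on top, dish_4 lowest); hold it across its outside. The point is at its centre, z up. Supported on the rests of the stand, its centre lies 47 mm above the top of the rings.
- dish_3_mid (a point): lidded clear Petri dish, a closed flat disc 66 mm in diameter and 16 mm thick, 0.05 kg, one of four stacked in the spring dispenser (dish_1 on top, dish_4 lowest); hold it across its outside. The point is at its centre, z up. Supported on the rests of the stand, its centre lies 47 mm above the top of the rings.
- dish_4_mid (a point): lidded clear Petri dish, a closed flat disc 66 mm in diameter and 16 mm thick, 0.05 kg, one of four stacked in the spring dispenser (dish_1 on top, dish_4 lowest); hold it across its outside. The point is at its centre, z up. Supported on the rests of the stand, its centre lies 47 mm above the top of the rings.
- dock: loose grey and white three-bay charging dock for the torches, 212 mm long (x), 96 mm wide (y), 34 mm tall, 0.9 kg, on the worktop right of the sample box, open above; origin at the centre of its foot. Bays are 41 mm holes, 26 mm deep, in a row along its x, 65 mm apart, the middle one at the origin. Lift a torch straight up 30 mm to free it.
- dispenser: spring dish dispenser, fixed, behind the stand; origin at the centre of its foot. White base 104 mm across, four rods and a white collar, 89 mm across, its upper edge at z = 114 mm. A soft spring keeps the top dish between z = 112 and 128 mm; when it is lifted off, the next rises 16 mm into its place within a second. Pressing down sinks the stack (0.3 N for 10 mm).
- ring_1 (a point): top centre of ring 1 of 3 in the stand's dark deck: a 42 mm through hole, 10 mm deep, top at z = 92 mm, free below for 80 mm. Rings lie 80 mm apart along the stand's y, which points to the shield's post (ring_3 is next to it); x points across the row, away from the robot. Dish rests, tops 39 mm above the ring, stand 26 mm and more from its centre along y; along x it is open for fingers.
- ring_2 (a point): top centre of ring 2 of 3 in the stand's dark deck: a 42 mm through hole, 10 mm deep, top at z = 92 mm, free below for 80 mm. Rings lie 80 mm apart along the stand's y, which points to the shield's post (ring_3 is next to it); x points across the row, away from the robot. Dish rests, tops 39 mm above the ring, stand 26 mm and more from its centre along y; along x it is open for fingers.
- ring_3 (a point): top centre of ring 3 of 3 in the stand's dark deck: a 42 mm through hole, 10 mm deep, top at z = 92 mm, free below for 80 mm. Rings lie 80 mm apart along the stand's y, which points to the shield's post (ring_3 is next to it); x points across the row, away from the robot. Dish rests, tops 39 mm above the ring, stand 26 mm and more from its centre along y; along x it is open for fingers.
- shield (a joint): angle of the amber shield's arm about the upright post, rad: 0 = squarely over the row, growing as it swings away from the robot (counterclockwise from above); range -0.2 to 1.95, starts near 0. Stiff (0.45 N m), stays where left. Panel 120 mm wide, 78 to 322 mm from the post axis, z = 177 to 190 mm with its arm; from about 1.4 up it is clear of work at the rings.
- shield_knob (a point): centre of the upright black round knob on the shield's arm, 20 mm in diameter, 36 mm tall (z = 198 to 234 mm), 105 mm from the post axis; can be pinched from above and led along its arc, turning between the fingers. Axes of the shield.
- shield_hinge (a point): point on the vertical axis of the shield's post (20 mm post, hub 38 mm in diameter, at the end of the row beyond ring_3), at the height of the knob's centre
- sample_box: wooden box to be kept clear of, fixed: 160 mm deep (x), 240 mm wide (y), 250 mm tall, a drawer knob 20 mm out in front, and a grey vessel on it up to 0.36 m above the worktop; origin at the centre of its foot. It stands between the dock and the stand, so carry things round in front of it or well above.
- reagent_mid (a point): bystander: bottle with red cap, 62 mm in diameter, 151 mm tall, point half-way up
- indicator_mid (a point): bystander: small amber bottle with black cap, 42 mm in diameter, 93 mm tall, behind the dispenser, point half-way up
- stain_bottle: bystander: small bottle with black cap, 36 mm in diameter, 61 mm tall, in the low tray, origin under its foot
- tape_roll: bystander: roll of white tape 68 mm in diameter lying in the low tray, 18 mm high, origin under its foot
Mind the look-alikes: they are no part of the job. Leave any red look-alike of the part that bears dish_1_mid alone.

How it is judged:
On the way, in this order (a step that is already met when the one before it is completed fails the run):
1. the shield is swung well clear of the rings (value of joint shield above 1 rad), for 0.2 s.
2. every torch hangs by its head in a ring (((horizontal distance between torch_a_mid and ring_1 below 0.006 m and z of torch_a_mid in the frame of ring_1 between -0.024 and -0.016 m) or (horizontal distance between torch_a_mid and ring_2 below 0.006 m and z of torch_a_mid in the frame of ring_2 between -0.024 and -0.016 m) or (horizontal distance between torch_a_mid and ring_3 below 0.006 m and z of torch_a_mid in the frame of ring_3 between -0.024 and -0.016 m)) and angle between each of torch_a_mid, torch_b_mid, torch_c_mid's own z axis and vertical below 0.08 rad and ((horizontal distance between torch_b_mid and ring_1 below 0.006 m and z of torch_b_mid in the frame of ring_1 between -0.024 and -0.016 m) or (horizontal distance between torch_b_mid and ring_2 below 0.006 m and z of torch_b_mid in the frame of ring_2 between -0.024 and -0.016 m) or (horizontal distance between torch_b_mid and ring_3 below 0.006 m and z of torch_b_mid in the frame of ring_3 between -0.024 and -0.016 m)) and ((horizontal distance between torch_c_mid and ring_1 below 0.006 m and z of torch_c_mid in the frame of ring_1 between -0.024 and -0.016 m) or (horizontal distance between torch_c_mid and ring_2 below 0.006 m and z of torch_c_mid in the frame of ring_2 between -0.024 and -0.016 m) or (horizontal distance between torch_c_mid and ring_3 below 0.006 m and z of torch_c_mid in the frame of ring_3 between -0.024 and -0.016 m))), for 0.2 s.
3. a dish lies on the rests above every torch, shield still clear (value of joint shield above 0.7 rad and ((horizontal distance between dish_1_mid and torch_a_mid below 0.014 m and z of dish_1_mid in the frame of ring_1 between 0.043 and 0.052 m and angle between dish_1_mid's own z axis and vertical below 0.08 rad) or (horizontal distance between dish_2_mid and torch_a_mid below 0.014 m and z of dish_2_mid in the frame of ring_1 between 0.043 and 0.052 m and angle between dish_2_mid's own z axis and vertical below 0.08 rad) or (horizontal distance between dish_3_mid and torch_a_mid below 0.014 m and z of dish_3_mid in the frame of ring_1 between 0.043 and 0.052 m and angle between dish_3_mid's own z axis and vertical below 0.08 rad) or (horizontal distance between dish_4_mid and torch_a_mid below 0.014 m and z of dish_4_mid in the frame of ring_1 between 0.043 and 0.052 m and angle between dish_4_mid's own z axis and vertical below 0.08 rad)) and ((horizontal distance between dish_1_mid and torch_b_mid below 0.014 m and z of dish_1_mid in the frame of ring_1 between 0.043 and 0.052 m and angle between dish_1_mid's own z axis and vertical below 0.08 rad) or (horizontal distance between dish_2_mid and torch_b_mid below 0.014 m and z of dish_2_mid in the frame of ring_1 between 0.043 and 0.052 m and angle between dish_2_mid's own z axis and vertical below 0.08 rad) or (horizontal distance between dish_3_mid and torch_b_mid below 0.014 m and z of dish_3_mid in the frame of ring_1 between 0.043 and 0.052 m and angle between dish_3_mid's own z axis and vertical below 0.08 rad) or (horizontal distance between dish_4_mid and torch_b_mid below 0.014 m and z of dish_4_mid in the frame of ring_1 between 0.043 and 0.052 m and angle between dish_4_mid's own z axis and vertical below 0.08 rad)) and ((horizontal distance between dish_1_mid and torch_c_mid below 0.014 m and z of dish_1_mid in the frame of ring_1 between 0.043 and 0.052 m and angle between dish_1_mid's own z axis and vertical below 0.08 rad) or (horizontal distance between dish_2_mid and torch_c_mid below 0.014 m and z of dish_2_mid in the frame of ring_1 between 0.043 and 0.052 m and angle between dish_2_mid's own z axis and vertical below 0.08 rad) or (horizontal distance between dish_3_mid and torch_c_mid below 0.014 m and z of dish_3_mid in the frame of ring_1 between 0.043 and 0.052 m and angle between dish_3_mid's own z axis and vertical below 0.08 rad) or (horizontal distance between dish_4_mid and torch_c_mid below 0.014 m and z of dish_4_mid in the frame of ring_1 between 0.043 and 0.052 m and angle between dish_4_mid's own z axis and vertical below 0.08 rad))), for 0.2 s.
At the end, for the whole second after the job is handed in: Every torch hangs upright in a ring, head on the ring (4 mm in height, 6 mm off axis, 0.08 rad); a level dish lies on the rests above each, centred within 14 mm; all other dishes are in the dispenser or on the rests; the shield is within 0.1 rad of squarely over the row (all of step 2 and value of joint shield between -0.1 and 0.1 rad and ((horizontal distance between dish_1_mid and torch_a_mid below 0.014 m and z of dish_1_mid in the frame of ring_1 between 0.043 and 0.052 m and angle between dish_1_mid's own z axis and vertical below 0.08 rad) or (horizontal distance between dish_2_mid and torch_a_mid below 0.014 m and z of dish_2_mid in the frame of ring_1 between 0.043 and 0.052 m and angle between dish_2_mid's own z axis and vertical below 0.08 rad) or (horizontal distance between dish_3_mid and torch_a_mid below 0.014 m and z of dish_3_mid in the frame of ring_1 between 0.043 and 0.052 m and angle between dish_3_mid's own z axis and vertical below 0.08 rad) or (horizontal distance between dish_4_mid and torch_a_mid below 0.014 m and z of dish_4_mid in the frame of ring_1 between 0.043 and 0.052 m and angle between dish_4_mid's own z axis and vertical below 0.08 rad)) and ((horizontal distance between dish_1_mid and torch_b_mid below 0.014 m and z of dish_1_mid in the frame of ring_1 between 0.043 and 0.052 m and angle between dish_1_mid's own z axis and vertical below 0.08 rad) or (horizontal distance between dish_2_mid and torch_b_mid below 0.014 m and z of dish_2_mid in the frame of ring_1 between 0.043 and 0.052 m and angle between dish_2_mid's own z axis and vertical below 0.08 rad) or (horizontal distance between dish_3_mid and torch_b_mid below 0.014 m and z of dish_3_mid in the frame of ring_1 between 0.043 and 0.052 m and angle between dish_3_mid's own z axis and vertical below 0.08 rad) or (horizontal distance between dish_4_mid and torch_b_mid below 0.014 m and z of dish_4_mid in the frame of ring_1 between 0.043 and 0.052 m and angle between dish_4_mid's own z axis and vertical below 0.08 rad)) and ((horizontal distance between dish_1_mid and torch_c_mid below 0.014 m and z of dish_1_mid in the frame of ring_1 between 0.043 and 0.052 m and angle between dish_1_mid's own z axis and vertical below 0.08 rad) or (horizontal distance between dish_2_mid and torch_c_mid below 0.014 m and z of dish_2_mid in the frame of ring_1 between 0.043 and 0.052 m and angle between dish_2_mid's own z axis and vertical below 0.08 rad) or (horizontal distance between dish_3_mid and torch_c_mid below 0.014 m and z of dish_3_mid in the frame of ring_1 between 0.043 and 0.052 m and angle between dish_3_mid's own z axis and vertical below 0.08 rad) or (horizontal distance between dish_4_mid and torch_c_mid below 0.014 m and z of dish_4_mid in the frame of ring_1 between 0.043 and 0.052 m and angle between dish_4_mid's own z axis and vertical below 0.08 rad)) and (horizontal distance between dish_1_mid and dispenser below 0.015 m or z of dish_1_mid in the frame of ring_1 between 0.043 and 0.052 m) and (horizontal distance between dish_2_mid and dispenser below 0.015 m or z of dish_2_mid in the frame of ring_1 between 0.043 and 0.052 m) and (horizontal distance between dish_3_mid and dispenser below 0.015 m or z of dish_3_mid in the frame of ring_1 between 0.043 and 0.052 m) and (horizontal distance between dish_4_mid and dispenser below 0.015 m or z of dish_4_mid in the frame of ring_1 between 0.043 and 0.052 m)); the robot touches nothing.
It fails at once if a bystander is knocked over or shoved more than 3 cm (distance of any of reagent_mid, indicator_mid, stain_bottle, tape_roll from where it was at the start of the episode above 0.03 m).
Of torch_a, torch_b, torch_c only 2 to 3 are there at a start; the rules pass over those that are not, and their reading is None.
At some moment in a run one of dock may be knocked a few centimetres aside while the robot is not near it.
It also fails if it takes over 210 s, if anything falls off the work surface, if the arm or the gripper's body presses on something with over 40 N, if the wrist force passes 120 N, or if a joint passes its speed limit or range.

## Robot

A 7-joint arm with a two-finger parallel gripper is mounted at the origin on a cart in front of the work surface, level with it; the furniture and walls round the work are solid. World frame = base frame: x ahead of the robot, y to its left, z up, the work surface at z = 0. Lengths are in m, angles in rad, forces in N, time in s.
With the tool pointing down it reaches from about 0.425 to 0.925 m from the base axis. Payload 6.8 kg.
Tool frame: the origin (TCP) lies between the finger pads; the fingertips stand r.tcp_to_tips ahead of it and the grasp point (between the pads) lies 3 mm ahead of it (r.tcp_to_tips is the distance from the TCP to the fingertips, in m); z points along the fingers, y is the line along which they close (so a half turn about z gives the same grasp; the last joint's range is limited). The gripper opens to 85 mm and grips with 20 to 120 N. Pads are 22 mm wide; open, the fingers measure 114 mm over their backs; the gripper's body (76 mm by 85 mm) begins 54 mm behind the grasp point. The pads swing forward as they close: fully open they stand 13 mm farther back than shut.
Start: joints at [-1.258, 0.477, 0.022, 1.555, -0.011, 1.109, -0.083], TCP at [0.276, 0.616, 0.253] pointing down, gripper open.
Joint ranges: [-2.96, 2.96], [-0.34, 2.1], [-1.41, 1.46], [0.24, 2.44], [-1.37, 4.51], [0.17, 1.92], [-2.96, 2.96]. Speed limits (rad/s): [2.39, 2.39, 3.14, 3.14, 3.14, 3.14, 3.14].

## Interface

Orientations are given as a rotation vector (axis times angle).
In Python, from bench import r gives the robot as it stands. The module is installed in compiled form; this text tells all that it offers.
- The arm moves only by the tool step_arm, never from a script. Its argument "moves" is a list of rows, each an object of numbers: "rx", "ry", "rz": the turn, a rotation vector about the tool's x, y, z in degrees; "dx", "dy", "dz": the shift along the tool's x, y, z in mm; "gripper": the opening, from -1 (shut) to 1 (fully open). In form: [{"rx": .., "ry": .., "rz": .., "dx": .., "dy": .., "dz": .., "gripper": ..}, ...]. A call has 1 to 20 rows; each row shifts and turns the commanded pose from where the row before left it, along the tool's axes as they then stand; what a row does not reach is not made up. A row lasts 1/8 s, in which the tool goes at most 62.5 mm and 10.7 degrees, less where a joint would pass 70% of its speed; a pose out of reach is approached as far as the arm can. A call is refused whole if a number of a shift passes 62.5 or a number of a turn 10.7, either way. A call with a gripper value outside its range is refused whole. The fingers move at their own pace and stop on an object; "grip_force" is the grip in N (left out, the last holds). Time passes only in rows, so rows that do not move let the fingers close. It gives the time, the measured TCP pose, the force, the opening and the grip force at its end, in the units of the state.
- r.get_obs(): the state, without advancing time (a new reading comes with each control period).
- r.grab_frame(name): name is "scene" or "top" or "wrist"; returns the picture (480x640x3 uint8, blue, green, red); there is no depth.
- r.camera_info(name): a dict with "mtx" (3x3 intrinsics, pixels), "rvec" (rotation vector, rad) and "tvec" (3), from world to camera coordinates, as OpenCV has them. Camera axes: x right, y down, z forward; pixel columns grow to the right and rows downward; lengths in m; the calibration is good to about 2 mm. A picture is of the moment at which its call begins: read the wrist's pose just before it. camera_info takes no time and is no camera call; for the wrist camera it gives the pose at the moment of the call.
- r.hand_in(): hands the job in; it is judged then, once.
The state is a dict: "clock": time; "joints": joint angles; "qvel": joint speeds; "tau": joint torques, N m; "tcp_pos": TCP position; "orientation": TCP orientation; "contact_force": force on the tool from outside, world axes, zero at the start; "moment": the same for the moment, N m; "grip_width": finger opening in m; "gripper_force": force on a finger pad.
Only numpy, scipy, OpenCV 4.12 (cv2) and the standard library are available. Lean on these libraries where they do the work, as an engineer would, in place of code of your own. Each camera call takes 0.05 s, during which the arm holds its last target. There are 200 camera calls.

## Working session

There is one attempt and no reset: what is moved stays moved. The work goes in short steps, Python scripts to look and compute and a tool call to move; the robot and the scene stay as the last step left them, time stands still between calls to the robot, and variables do not carry over. Pictures are saved under pics/ and viewed, at most 14 in all, crops included, and the job is handed in when it is done.

Besides the shell and the picture viewer there is one more tool, called after "Request:" by a JSON object that holds its "op" and its "data". step_arm: Moves the arm, as the interface text tells. Its arguments: {"type":"object","properties":{"moves":{"type":"array","items":{"type":"object","properties":{"rx":{"type":"number"},"ry":{"type":"number"},"rz":{"type":"number"},"dx":{"type":"number"},"dy":{"type":"number"},"dz":{"type":"number"},"gripper":{"type":"number"}}}},"grip_force":{"type":"number"}},"required":["moves"]}

```bash
mkdir -p pics
cat > h.py <<'E'
import numpy as np, cv2
from bench import r
from scipy.spatial.transform import Rotation as R
def cam(n):
    c=r.camera_info(n); return np.array(c["mtx"],float),R.from_rotvec(np.ravel(c["rvec"])).as_matrix(),np.ravel(c["tvec"]).astype(float)
def ray(n,u,v,c=None):
    K,Rm,t=c or cam(n); d=Rm.T@np.linalg.solve(K,[u,v,1.]); return -Rm.T@t,d/np.linalg.norm(d)
def onz(n,u,v,z,c=None):
    o,d=ray(n,u,v,c); return o+d*(z-o[2])/d[2]
def proj(n,p,c=None):
    K,Rm,t=c or cam(n); q=K@(Rm@np.array(p,float)+t); return q[:2]/q[2]
def tri(a,b):
    (o1,d1),(o2,d2)=a,b; A=np.stack([d1,-d2],1); s=np.linalg.lstsq(A,o2-o1,rcond=None)[0]
    p,q=o1+s[0]*d1,o2+s[1]*d2; return (p+q)/2,np.linalg.norm(p-q)
def state():
    o=r.get_obs(); print("t",round(o["clock"],2),"tcp",np.round(o["tcp_pos"],4),"R\n",np.round(R.from_rotvec(o["orientation"]).as_matrix(),3),"w",o["grip_width"],"F",np.round(o["contact_force"],1)); return o
E
python3 - <<'E'
from h import *
o=state(); print(r.tcp_to_tips)
for n in("scene","top","wrist"):
    im=r.grab_frame(n); cv2.imwrite(f"pics/{n}0.png",im); K,Rm,t=cam(n); print(n,-Rm.T@t,Rm[2],K[0,0])
a=cv2.imread("pics/scene0.png")
E
```

```text
t 0.0 tcp [0.2755 0.6156 0.2523] R
 [[-0.913  0.408 -0.001]
 [ 0.408  0.913 -0.002]
 [-0.    -0.002 -1.   ]] w 0.08537365515350447 F [ 0.4  0.6 -0.3]
0.022
scene [0.32561227 1.07577287 0.93469055] [ 0.18369015 -0.78679802 -0.58924257] 522.882332622614
top [0.03636479 0.13659047 1.69349436] [ 0.33315695 -0.07201588 -0.9401171 ] 602.0338525024678
wrist [0.2007497  0.64753245 0.37251237] [ 0.28843952 -0.13112256 -0.94847747] 380.48705904731594
```

View pics/scene0.png

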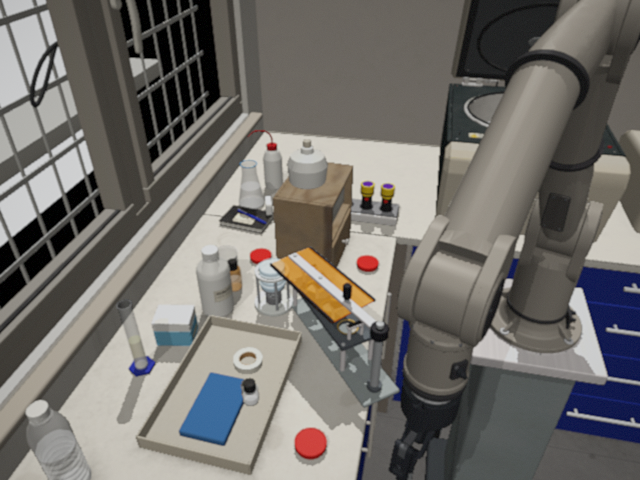

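View pics/top0.png

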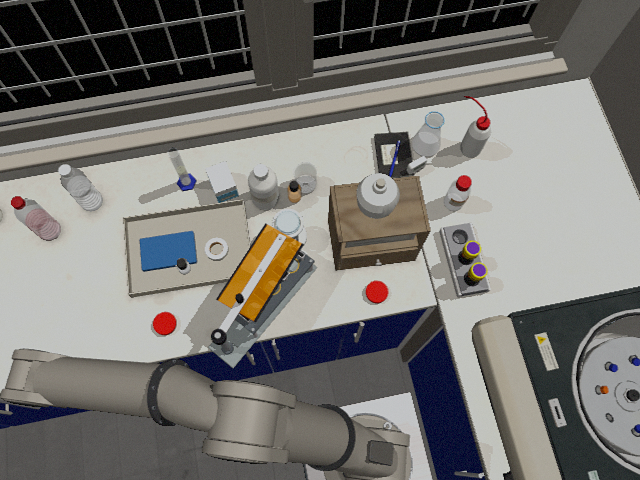

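Scene shows torches at (367,190) and (388,195), the knob at (347,291) and the post at (379,330). In the top view the torches are at (470,252) and (477,272), the empty bay at (461,237), the shield at (262,270), the knob at (240,298), the post at (219,337) and the dispenser at (287,222).

The red discs at top (164,323) and (376,292) and scene (262,256) are look-alike dishes. I'll leave them, along with the white, amber and red-capped bottles. The clear disc at (287,222) in the dispenser is the dish I want. I'll check that in one close crop.

Run:
```python
from h import *
t=cv2.imread("pics/top0.png"); s=cv2.imread("pics/scene0.png")
A=cv2.resize(t[205:360,200:320],None,fx=3.3,fy=3.3,interpolation=cv2.INTER_CUBIC)
B=cv2.resize(s[240:400,250:410],None,fx=2.5,fy=2.5,interpolation=cv2.INTER_CUBIC)
C=np.zeros((600,800,3),np.uint8); C[:A.shape[0],:396]=A[:,:396]; C[:400,400:]=B
D=cv2.resize(t[215:305,430:500],None,fx=2.2,fy=2.2,interpolation=cv2.INTER_CUBIC); C[401:401+D.shape[0],400:400+D.shape[1]]=D
cv2.imwrite("pics/c0.png",C)
def blobs(im,n,lo,hi,z=None,amin=15):
    m=cv2.inRange(cv2.cvtColor(im,cv2.COLOR_BGR2HSV),lo,hi); k,l,st,ce=cv2.connectedComponentsWithStats(m)
    for i in range(1,k):
        if st[i,4]>=amin: print(n,st[i],np.round(ce[i],1),np.round(onz(n,*ce[i],z),3) if z is not None else "")
print("violet");blobs(t,"top",(125,120,50),(150,255,255),.118);blobs(s,"scene",(125,120,50),(150,255,255),.118)
print("amber");blobs(t,"top",(12,180,120),(22,255,255),.19,100);blobs(s,"scene",(12,180,120),(22,255,255),.19,100)
for nm,u,v,z in(("knob",240,296,.234),("postbase",219,337,.2),("disp",288,222,.12),("bay",461,237,.034)): print(nm,onz("top",u,v,z))
```

```text
violet
top [467 242  12  12 112] [472.7 247.6] [ 0.484 -0.41   0.118]
top [473 264  13  12 114] [478.9 269.6] [ 0.42  -0.408  0.118]
scene [364 182   8   4  24] [367.5 183.4] [ 0.483 -0.405  0.118]
scene [384 184   8   4  25] [387.7 185.7] [ 0.419 -0.403  0.118]
amber
top [ 218  225   66   83 1315] [248.4 265.7] [0.532 0.205 0.19 ]
top [ 240  235   61   86 1465] [269.9 278.2] [0.487 0.155 0.19 ]
scene [308 248  66  53 164] [338.3 272.4] [0.477 0.154 0.19 ]
scene [291 271  59  51 781] [319.4 296.2] [0.502 0.243 0.19 ]
knob [0.44370818 0.23610799 0.234     ]
postbase [0.35976515 0.30632502 0.2       ]
disp [0.66008578 0.0778782  0.12      ]
bay [ 0.54684282 -0.41497577  0.034     ]
```

View pics/c0.png

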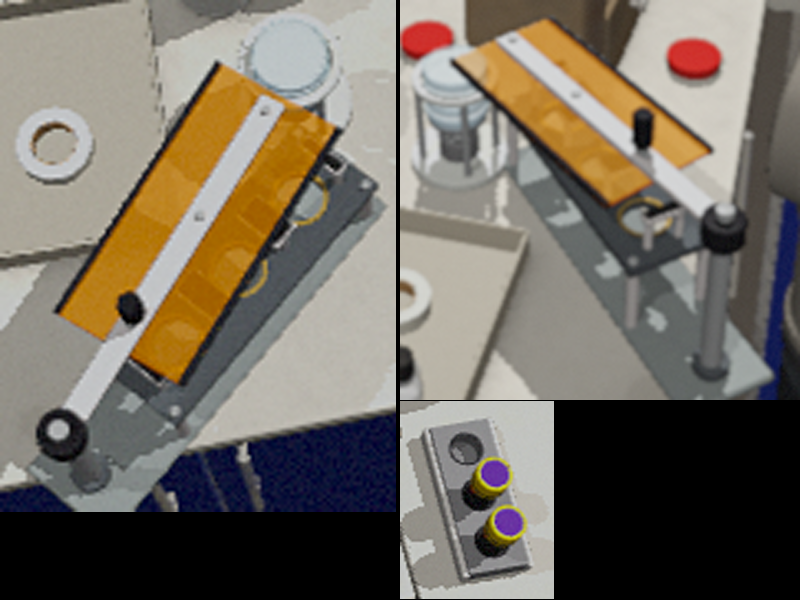

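Run:
```python
from h import *
T=lambda a,b:(200+a/3.3,205+b/3.3); S=lambda a,b:(250+(a-400)/2.5,240+b/2.5)
for nm,a,b in(("posttop",(60,430),(723,211)),("knobtop",(126,297),(642,113)),("armfar",(265,111),(513,41)),("dispc",(288,52),(455,70))):
    print(nm,*tri(ray("top",*T(*a)),ray("scene",*S(*b))))
for c in((217,62),(340,130),(183,384),(55,312)): print("panel",onz("top",*T(*c),.19))
for c in((312,200),(250,272)): print("ring",onz("top",*T(*c),.092))
print("knob@.234",onz("top",*T(126,297),.234))
for u,v in((332,268),(425,260)): print("box",onz("top",u,v,0))
for u,v in((490,322),(545,465)): print("mach",onz("top",u,v,0))
print("dock",[onz("top",430/1+a/2.2,215+b/2.2,.034) for a,b in((25,30),(92,18),(130,166),(65,176))])
```

```text
posttop [0.36572783 0.30810058 0.19601705] 0.0009297882500080272
knobtop [0.44627037 0.24057909 0.229763  ] 0.003992916476150536
armfar [0.59074462 0.1092626  0.18542774] 0.0011630452317602008
dispc [0.66293469 0.07906012 0.11611516] 0.005195217737673477
panel [0.63908523 0.13988235 0.19      ]
panel [0.56178718 0.05328695 0.19      ]
panel [0.38297001 0.21126926 0.19      ]
panel [0.45862514 0.29914807 0.19      ]
ring [0.53923699 0.08314919 0.092     ]
ring [0.48778775 0.14563683 0.092     ]
knob@.234 [0.44714405 0.24014296 0.234     ]
box [ 5.39015149e-01 -2.65194269e-02 -2.22044605e-16]
box [ 5.08606673e-01 -3.01387878e-01  2.22044605e-16]
mach [ 0.29188064 -0.43479688  0.        ]
mach [-1.04100831e-01 -4.63487063e-01  2.22044605e-16]
dock [array([ 0.58371488, -0.36545475,  0.034     ]), array([ 0.58252442, -0.45872568,  0.034     ]), array([ 0.37468915, -0.44786535,  0.034     ]), array([ 0.37858644, -0.36155504,  0.034     ])]
```

The panel edges run at -41°, while the deck looks turned a few degrees from that, so I'll measure the deck once it's uncovered. Moving above the knob first.

Request:
{"op": "step_arm", "data": {"moves": [{"dz":-50},{"dx":-38.6,"dy":-34.2},{"dx":-38.6,"dy":-34.2},{"dx":-38.6,"dy":-34.2},{"dx":-38.6,"dy":-34.2},{"dx":-38.6,"dy":-34.2},{"dx":-38.6,"dy":-34.2},{"dx":-38.6,"dy":-34.2},{"dx":-38.6,"dy":-34.2},{"rz":8.5},{"rz":8.5},{},{}]}}

```text
invalid input at $.moves[0]: expected keys rx, ry, rz, dx, dy, dz, gripper
```

Run:
```python
from h import *
o=state(); c=cam("wrist"); im=r.grab_frame("wrist"); cv2.imwrite("pics/w1.png",im)
print(proj("wrist",[.446,.240,.234],c), proj("wrist",[.446,.240,.19],c)); np.save("c1.npy",np.hstack([c[0],c[1],c[2][:,None]]))
```

```text
t 0.15 tcp [0.2756 0.6157 0.2525] R
 [[-0.913  0.408 -0.   ]
 [ 0.408  0.913 -0.001]
 [-0.    -0.001 -1.   ]] w 0.08513893352099458 F [0.1 0.4 0. ]
[-86.67469821 728.91675543] [-29.90658353 642.84103388]
```

View pics/w1.png

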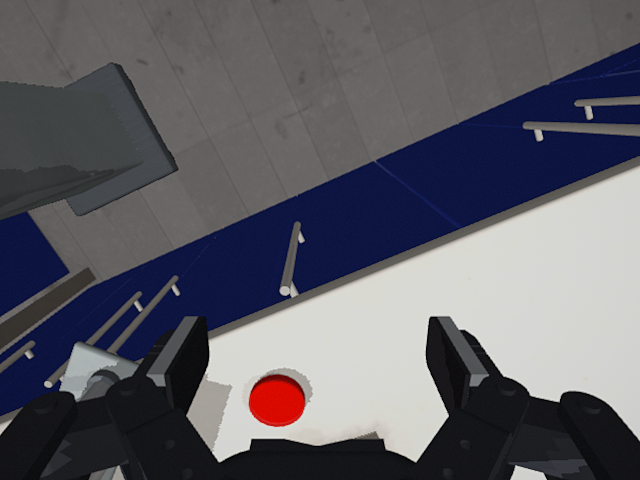

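Every row needs all its keys. The wrist view from the start pose shows a red look-alike disc at (277,400) and the post foot at (95,380); the fingers are at the bottom.

Request:
{"op": "step_arm", "data": {"moves": [{"rx":0,"ry":0,"rz":0,"dx":0,"dy":0,"dz":-50,"gripper":1},{"rx":0,"ry":0,"rz":0,"dx":-38.6,"dy":-34.2,"dz":0,"gripper":1},{"rx":0,"ry":0,"rz":0,"dx":-38.6,"dy":-34.2,"dz":0,"gripper":1},{"rx":0,"ry":0,"rz":0,"dx":-38.6,"dy":-34.2,"dz":0,"gripper":1},{"rx":0,"ry":0,"rz":0,"dx":-38.6,"dy":-34.2,"dz":0,"gripper":1},{"rx":0,"ry":0,"rz":0,"dx":-38.6,"dy":-34.2,"dz":0,"gripper":1},{"rx":0,"ry":0,"rz":0,"dx":-38.6,"dy":-34.2,"dz":0,"gripper":1},{"rx":0,"ry":0,"rz":0,"dx":-38.6,"dy":-34.2,"dz":0,"gripper":1},{"rx":0,"ry":0,"rz":0,"dx":-38.6,"dy":-34.2,"dz":0,"gripper":1},{"rx":0,"ry":0,"rz":8.5,"dx":0,"dy":0,"dz":0,"gripper":1},{"rx":0,"ry":0,"rz":8.5,"dx":0,"dy":0,"dz":0,"gripper":1},{"rx":0,"ry":0,"rz":0,"dx":0,"dy":0,"dz":0,"gripper":1},{"rx":0,"ry":0,"rz":0,"dx":0,"dy":0,"dz":0,"gripper":1}]}}

```text
clock: 1.82
tcp_pos: [0.4457, 0.2404, 0.3032]
orientation: [-1.098, -2.943, 0.0]
contact_force: [-0.9, -0.7, 0.7]
grip_width: 0.0857
gripper_force: 0.0
```

Run:
```python
from h import *
o=state(); c=cam("wrist"); im=r.grab_frame("wrist"); cv2.imwrite("pics/w2.png",im)
print(proj("wrist",[.446,.240,.234],c), proj("wrist",[.446,.240,.19],c))
```

```text
t 1.82 tcp [0.4457 0.2404 0.3032] R
 [[-0.756  0.655 -0.   ]
 [ 0.655  0.756 -0.   ]
 [ 0.    -0.    -1.   ]] w 0.08573367633556808 F [-0.9 -0.7  0.7]
[320.07205146 274.64513061] [319.59810314 247.7968194 ]
```

View pics/w2.png

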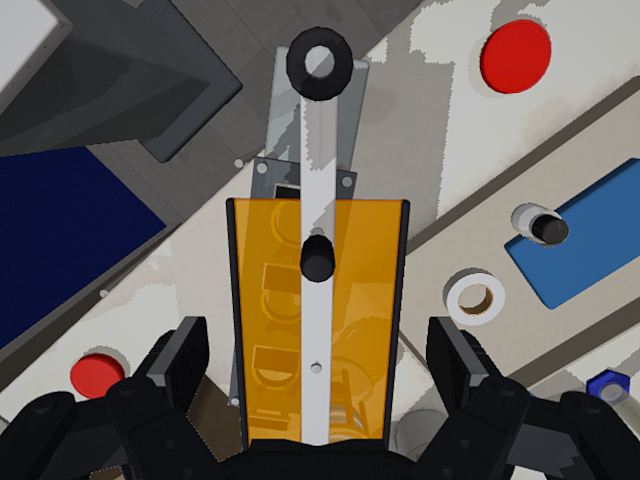

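The wrist view shows the knob top at (317,265), the post at (319,62), and the shield arm straight up the image. The knob is under the tool to within about 4 mm. Descend and pinch it.

Request:
{"op": "step_arm", "data": {"moves": [{"rx":0,"ry":0,"rz":0,"dx":3,"dy":-1,"dz":40,"gripper":1},{"rx":0,"ry":0,"rz":0,"dx":0,"dy":0,"dz":39,"gripper":1},{"rx":0,"ry":0,"rz":0,"dx":0,"dy":0,"dz":0,"gripper":-1},{"rx":0,"ry":0,"rz":0,"dx":0,"dy":0,"dz":0,"gripper":-1},{"rx":0,"ry":0,"rz":0,"dx":0,"dy":0,"dz":0,"gripper":-1},{"rx":0,"ry":0,"rz":0,"dx":0,"dy":0,"dz":0,"gripper":-1},{"rx":0,"ry":0,"rz":0,"dx":0,"dy":0,"dz":0,"gripper":-1},{"rx":0,"ry":0,"rz":0,"dx":0,"dy":0,"dz":0,"gripper":-1},{"rx":0,"ry":0,"rz":0,"dx":0,"dy":0,"dz":0,"gripper":-1},{"rx":0,"ry":0,"rz":0,"dx":0,"dy":0,"dz":0,"gripper":-1}], "grip_force": 30}}

```text
clock: 3.12
tcp_pos: [0.4437, 0.242, 0.2258]
orientation: [1.103, 2.94, 0.004]
contact_force: [-0.8, -1.2, 6.5]
grip_width: 0.0192
gripper_force: 29.4
```

Request:
{"op": "step_arm", "data": {"moves": [{"rx":0,"ry":0,"rz":-4.5,"dx":0.3,"dy":8.2,"dz":0,"gripper":-1},{"rx":0,"ry":0,"rz":-4.5,"dx":0.3,"dy":8.2,"dz":0,"gripper":-1},{"rx":0,"ry":0,"rz":-4.5,"dx":0.3,"dy":8.2,"dz":0,"gripper":-1},{"rx":0,"ry":0,"rz":-4.5,"dx":0.3,"dy":8.2,"dz":0,"gripper":-1},{"rx":0,"ry":0,"rz":-4.5,"dx":0.3,"dy":8.2,"dz":0,"gripper":-1},{"rx":0,"ry":0,"rz":-4.5,"dx":0.3,"dy":8.2,"dz":0,"gripper":-1},{"rx":0,"ry":0,"rz":-4.5,"dx":0.3,"dy":8.2,"dz":0,"gripper":-1},{"rx":0,"ry":0,"rz":-4.5,"dx":0.3,"dy":8.2,"dz":0,"gripper":-1},{"rx":0,"ry":0,"rz":-4.5,"dx":0.3,"dy":8.2,"dz":0,"gripper":-1},{"rx":0,"ry":0,"rz":-4.5,"dx":0.3,"dy":8.2,"dz":0,"gripper":-1}]}}

```text
clock: 4.38
tcp_pos: [0.4703, 0.3168, 0.2258]
orientation: [-0.107, 3.137, 0.001]
contact_force: [0.4, -2.2, 5.6]
grip_width: 0.019
gripper_force: 29.3
```

Request:
{"op": "step_arm", "data": {"moves": [{"rx":0,"ry":0,"rz":-4.5,"dx":0.3,"dy":8.2,"dz":0,"gripper":-1},{"rx":0,"ry":0,"rz":-4.5,"dx":0.3,"dy":8.2,"dz":0,"gripper":-1},{"rx":0,"ry":0,"rz":-4.5,"dx":0.3,"dy":8.2,"dz":0,"gripper":-1},{"rx":0,"ry":0,"rz":-4.5,"dx":0.3,"dy":8.2,"dz":0,"gripper":-1},{"rx":0,"ry":0,"rz":-4.5,"dx":0.3,"dy":8.2,"dz":0,"gripper":-1},{"rx":0,"ry":0,"rz":-4.5,"dx":0.3,"dy":8.2,"dz":0,"gripper":-1},{"rx":0,"ry":0,"rz":-4.5,"dx":0.3,"dy":8.2,"dz":0,"gripper":-1},{"rx":0,"ry":0,"rz":-4.5,"dx":0.3,"dy":8.2,"dz":0,"gripper":-1},{"rx":0,"ry":0,"rz":-4.5,"dx":0.3,"dy":8.2,"dz":0,"gripper":-1},{"rx":0,"ry":0,"rz":-4.5,"dx":0.3,"dy":8.2,"dz":0,"gripper":-1}]}}

```text
clock: 5.62
tcp_pos: [0.4361, 0.3901, 0.2259]
orientation: [-1.298, 2.854, 0.002]
contact_force: [7.9, 2.0, -0.6]
grip_width: 0.0188
gripper_force: 29.3
```

Request:
{"op": "step_arm", "data": {"moves": [{"rx":0,"ry":0,"rz":0,"dx":0,"dy":0,"dz":0,"gripper":1},{"rx":0,"ry":0,"rz":0,"dx":0,"dy":0,"dz":0,"gripper":1},{"rx":0,"ry":0,"rz":0,"dx":0,"dy":0,"dz":0,"gripper":1},{"rx":0,"ry":0,"rz":0,"dx":0,"dy":0,"dz":-50,"gripper":1},{"rx":0,"ry":0,"rz":0,"dx":0,"dy":0,"dz":-50,"gripper":1},{"rx":0,"ry":0,"rz":9.8,"dx":0,"dy":0,"dz":0,"gripper":1},{"rx":0,"ry":0,"rz":9.8,"dx":0,"dy":0,"dz":0,"gripper":1},{"rx":0,"ry":0,"rz":9.8,"dx":0,"dy":0,"dz":0,"gripper":1},{"rx":0,"ry":0,"rz":9.8,"dx":0,"dy":0,"dz":0,"gripper":1},{"rx":0,"ry":0,"rz":9.8,"dx":0,"dy":0,"dz":0,"gripper":1},{"rx":0,"ry":0,"rz":9.8,"dx":0,"dy":0,"dz":0,"gripper":1},{"rx":0,"ry":0,"rz":9.8,"dx":0,"dy":0,"dz":0,"gripper":1},{"rx":0,"ry":0,"rz":9.8,"dx":0,"dy":0,"dz":0,"gripper":1},{"rx":0,"ry":0,"rz":9.8,"dx":0,"dy":0,"dz":0,"gripper":1},{"rx":0,"ry":0,"rz":9.8,"dx":0,"dy":0,"dz":0,"gripper":1},{"rx":0,"ry":0,"rz":0,"dx":-54,"dy":-20,"dz":0,"gripper":1},{"rx":0,"ry":0,"rz":0,"dx":-54,"dy":-20,"dz":0,"gripper":1},{"rx":0,"ry":0,"rz":0,"dx":-54,"dy":-20,"dz":0,"gripper":1},{"rx":0,"ry":0,"rz":0,"dx":-54,"dy":-20,"dz":0,"gripper":1},{"rx":0,"ry":0,"rz":0,"dx":0,"dy":0,"dz":0,"gripper":1}]}}

```text
clock: 8.12
tcp_pos: [0.5157, 0.1674, 0.3246]
orientation: [1.319, 2.85, -0.002]
contact_force: [0.7, 1.1, -0.6]
grip_width: 0.0852
gripper_force: 0.0
```

Run:
```python
from h import *
o=state(); c=cam("wrist"); np.savez("c3.npz",K=c[0],R=c[1],t=c[2]); im=r.grab_frame("wrist"); cv2.imwrite("pics/w3.png",im)
cv2.imwrite("pics/top3.png",r.grab_frame("top"))
```

```text
t 8.12 tcp [0.5157 0.1674 0.3246] R
 [[-0.647  0.762  0.001]
 [ 0.762  0.647 -0.002]
 [-0.002 -0.    -1.   ]] w 0.08522912914610191 F [ 0.7  1.1 -0.6]
```

View pics/w3.png

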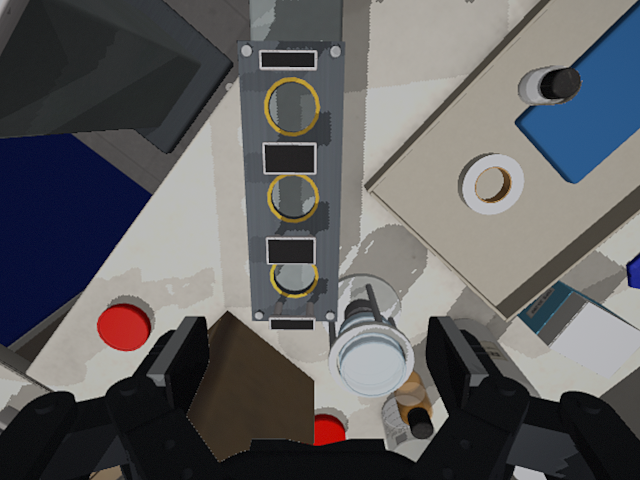

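All three gold rings show clearly, with ring 3 at (292,105), ring 2 at (293,198) and ring 1 at (294,276, partly hidden by a rest). The top dish in the dispenser is at (372,362). Next I'll measure them, and the torch lens positions from the top view.

Run:
```python
from h import *
d=np.load("c3.npz"); c=(d["K"],d["R"],d["t"]); im=cv2.imread("pics/w3.png"); hsv=cv2.cvtColor(im,cv2.COLOR_BGR2HSV)
m=cv2.inRange(hsv,(18,120,90),(32,255,255)); m[:, :250]=0; m[:,340:]=0; m[310:]=0
P=[]
for nm,a,b in(("r3",60,150),("r2",165,232),("r1",258,305)):
    v,u=np.nonzero(m[a:b]); w=np.array([onz("w",x,y+a,.092,c)[:2] for x,y in zip(u,v)])
    # circle least squares
    A=np.c_[2*w,np.ones(len(w))]; s=np.linalg.lstsq(A,(w**2).sum(1),rcond=None)[0]; rad=np.sqrt(s[2]+s[:2]@s[:2]); print(nm,len(w),np.round(s[:2],4),"rad",round(rad,4)); P.append(s[:2])
P=np.array(P); print(np.diff(P,axis=0),np.linalg.norm(np.diff(P,axis=0),axis=1)); d=P[0]-P[2]; print("row dir deg (r1->r3)",np.degrees(np.arctan2(d[1],d[0])))
print("scr heads",[np.round(onz("w",u,v,.092,c),4) for u,v in((246,50),(335,50),(258,315),(330,316))])
for z in(.112,.12,.128): print("dish",onz("w",372,360,z,c))
t=cv2.imread("pics/top3.png"); mm=cv2.inRange(cv2.cvtColor(t,cv2.COLOR_BGR2HSV),(12,180,120),(22,255,255)); u=np.argwhere(mm)[:,::-1]
print("torches",[np.round(ce,1) for st,ce in zip(*cv2.connectedComponentsWithStats(cv2.inRange(cv2.cvtColor(t,cv2.COLOR_BGR2HSV),(125,120,50),(150,255,255)))[2:]) if 15<st[4]<5000])
print(u.mean(0) if len(u) else 0, onz("top",*u.mean(0),.19), onz("w",372,360,.12,c))
```

```text
r3 690 [0.441  0.2186] rad 0.0226
r2 488 [0.4922 0.1571] rad 0.0225
r1 299 [0.5433 0.0958] rad 0.0226
[[ 0.05122923 -0.06145787]
 [ 0.05108699 -0.06129432]] [0.0800094 0.0797927]
row dir deg (r1->r3) 129.81183134573598
scr heads [array([0.3837, 0.2288, 0.092 ]), array([0.4404, 0.2768, 0.092 ]), array([0.543, 0.037, 0.092]), array([0.6011, 0.0847, 0.092 ])]
dish [0.65955577 0.08222916 0.112     ]
dish [0.65481203 0.08573975 0.12      ]
dish [0.6500683  0.08925035 0.128     ]
torches [array([472.6, 247.6]), array([478.9, 269.6])]
[158.59834938 298.65955983] [0.49047808 0.44452661 0.19      ] [0.65481203 0.08573975 0.12      ]
```

Ring 3 is at (.441,.2186), ring 2 at (.492,.157) and ring 1 at (.543,.096). They are 80 mm apart with a 22.6 mm radius each, so the fits are good, and the post works out at (.365,.310). The row points at -50.2°, so at zero the knob sits at about (.432,.229). I'll use rings 3 and 2, and set off for the torches in front of the box.

Request:
{"op": "step_arm", "data": {"moves": [{"rx":0,"ry":0,"rz":-9.9,"dx":0,"dy":0,"dz":-20,"gripper":1},{"rx":0,"ry":0,"rz":-9.9,"dx":0,"dy":0,"dz":-20,"gripper":1},{"rx":0,"ry":0,"rz":-9.9,"dx":0,"dy":0,"dz":0,"gripper":1},{"rx":0,"ry":0,"rz":-10,"dx":0,"dy":0,"dz":0,"gripper":1},{"rx":0,"ry":0,"rz":-10,"dx":0,"dy":0,"dz":0,"gripper":1},{"rx":0,"ry":0,"rz":0,"dx":43,"dy":-33.5,"dz":0,"gripper":1},{"rx":0,"ry":0,"rz":0,"dx":43,"dy":-33.5,"dz":0,"gripper":1},{"rx":0,"ry":0,"rz":0,"dx":1,"dy":-50.6,"dz":0,"gripper":1},{"rx":0,"ry":0,"rz":0,"dx":1,"dy":-50.6,"dz":0,"gripper":1},{"rx":0,"ry":0,"rz":0,"dx":1,"dy":-50.6,"dz":0,"gripper":1},{"rx":0,"ry":0,"rz":0,"dx":1,"dy":-50.6,"dz":0,"gripper":1},{"rx":0,"ry":0,"rz":0,"dx":1,"dy":-50.6,"dz":0,"gripper":1},{"rx":0,"ry":0,"rz":0,"dx":1,"dy":-50.6,"dz":0,"gripper":1},{"rx":0,"ry":0,"rz":0,"dx":1,"dy":-50.6,"dz":0,"gripper":1},{"rx":0,"ry":0,"rz":0,"dx":1,"dy":-50.6,"dz":0,"gripper":1},{"rx":0,"ry":0,"rz":0,"dx":1,"dy":-50.6,"dz":0,"gripper":1},{"rx":0,"ry":0,"rz":0,"dx":1,"dy":-50.6,"dz":0,"gripper":1},{"rx":0,"ry":0,"rz":0,"dx":0,"dy":0,"dz":60,"gripper":1},{"rx":0,"ry":0,"rz":0,"dx":0,"dy":0,"dz":60,"gripper":1},{"rx":0,"ry":0,"rz":0,"dx":0,"dy":0,"dz":0,"gripper":1}]}}

```text
clock: 10.72
tcp_pos: [0.4235, -0.397, 0.2402]
orientation: [0.02, -3.134, -0.009]
contact_force: [-0.6, 0.2, 0.1]
grip_width: 0.0858
gripper_force: 0.0
```

```bash
cat >> h.py <<'E'
def torches(tag):
    o=state(); c=cam("wrist"); im=r.grab_frame("wrist"); cv2.imwrite(f"pics/{tag}.png",im)
    m=cv2.inRange(cv2.cvtColor(im,cv2.COLOR_BGR2HSV),(125,110,40),(150,255,255)); k,l,st,ce=cv2.connectedComponentsWithStats(m)
    Rt=R.from_rotvec(o["orientation"]).as_matrix()
    for i in range(1,k):
        if st[i,4]>60:
            p=onz("w",*ce[i],.118,c); print(st[i],np.round(ce[i],1),"world",np.round(p,4),"tool d mm",np.round(1000*Rt.T@(p-o["tcp_pos"]),1))
E
python3 -c "
from h import *
torches('w4')"
```

```text
t 10.72 tcp [ 0.4235 -0.397   0.2402] R
 [[-1.    -0.013 -0.008]
 [-0.013  1.     0.006]
 [ 0.008  0.006 -1.   ]] w 0.08575963794894946 F [-0.6  0.2  0.1]
[ 276  211   54   52 2163] [302.6 237. ] world [ 0.4174 -0.4077  0.118 ] tool d mm [  5.3 -11.4 122.2]
[ 276  301   50   45 1721] [300.6 323.1] world [ 0.4824 -0.4092  0.118 ] tool d mm [-59.6 -13.7 121.7]
```

View pics/w4.png

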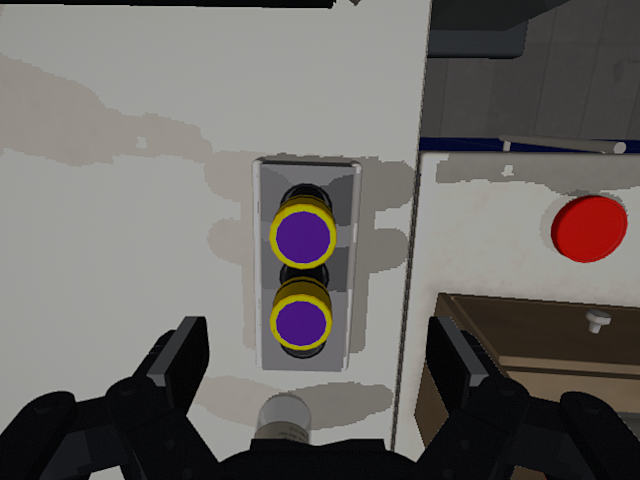

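The violet lenses are at (303,237) and (301,323), which puts the torches at (.4174,-.4077) and (.4824,-.4092), 65 mm apart as expected. Grasp the near one by the head.

Request:
{"op": "step_arm", "data": {"moves": [{"rx":0,"ry":0,"rz":0,"dx":5.3,"dy":-11.4,"dz":0,"gripper":1},{"rx":0,"ry":0,"rz":0,"dx":0,"dy":0,"dz":50,"gripper":1},{"rx":0,"ry":0,"rz":0,"dx":0,"dy":0,"dz":50,"gripper":1},{"rx":0,"ry":0,"rz":0,"dx":0,"dy":0,"dz":30,"gripper":1},{"rx":0,"ry":0,"rz":0,"dx":0,"dy":0,"dz":0,"gripper":1},{"rx":0,"ry":0,"rz":0,"dx":0,"dy":0,"dz":0,"gripper":1}]}}

```text
clock: 11.52
tcp_pos: [0.4201, -0.4139, 0.1169]
orientation: [-0.016, 3.138, -0.004]
contact_force: [0.0, -0.2, -0.7]
grip_width: 0.0858
gripper_force: 0.0
```

```bash
python3 -c "
from h import *
torches('w5')"
```

```text
t 11.53 tcp [ 0.4201 -0.4139  0.1169] R
 [[-1.    -0.01   0.003]
 [-0.01   1.    -0.003]
 [-0.003 -0.003 -1.   ]] w 0.08575535383124484 F [ 0.  -0.2 -0.7]
[ 289  303  100   86 6742] [339.1 345.7] world [ 0.417  -0.4077  0.118 ] tool d mm [ 3.1  6.2 -1.1]
```

Request:
{"op": "step_arm", "data": {"moves": [{"rx":0,"ry":0,"rz":0,"dx":3.1,"dy":6.2,"dz":7,"gripper":1},{"rx":0,"ry":0,"rz":0,"dx":0,"dy":0,"dz":0,"gripper":1},{"rx":0,"ry":0,"rz":0,"dx":0,"dy":0,"dz":0,"gripper":-1},{"rx":0,"ry":0,"rz":0,"dx":0,"dy":0,"dz":0,"gripper":-1},{"rx":0,"ry":0,"rz":0,"dx":0,"dy":0,"dz":0,"gripper":-1},{"rx":0,"ry":0,"rz":0,"dx":0,"dy":0,"dz":0,"gripper":-1},{"rx":0,"ry":0,"rz":0,"dx":0,"dy":0,"dz":0,"gripper":-1},{"rx":0,"ry":0,"rz":0,"dx":0,"dy":0,"dz":0,"gripper":-1}], "grip_force": 40}}

```text
clock: 12.58
tcp_pos: [0.4159, -0.4061, 0.1076]
orientation: [-0.016, 3.141, -0.0]
contact_force: [-0.7, 0.4, 5.1]
grip_width: 0.0439
gripper_force: 40.9
```

Request:
{"op": "step_arm", "data": {"moves": [{"rx":0,"ry":0,"rz":0,"dx":0,"dy":0,"dz":-20,"gripper":-1},{"rx":0,"ry":0,"rz":0,"dx":0,"dy":0,"dz":-30,"gripper":-1},{"rx":0,"ry":0,"rz":0,"dx":0,"dy":0,"dz":-60,"gripper":-1},{"rx":0,"ry":0,"rz":0,"dx":0,"dy":0,"dz":-60,"gripper":-1},{"rx":0,"ry":0,"rz":0,"dx":0,"dy":0,"dz":-60,"gripper":-1},{"rx":0,"ry":0,"rz":0,"dx":0,"dy":0,"dz":-50,"gripper":-1},{"rx":0,"ry":0,"rz":0,"dx":-20,"dy":44.5,"dz":0,"gripper":-1},{"rx":0,"ry":0,"rz":0,"dx":0,"dy":52,"dz":0,"gripper":-1},{"rx":0,"ry":0,"rz":0,"dx":0,"dy":52,"dz":0,"gripper":-1},{"rx":0,"ry":0,"rz":0,"dx":0,"dy":52,"dz":0,"gripper":-1},{"rx":0,"ry":0,"rz":0,"dx":0,"dy":52,"dz":0,"gripper":-1},{"rx":0,"ry":0,"rz":0,"dx":0,"dy":52,"dz":0,"gripper":-1},{"rx":0,"ry":0,"rz":0,"dx":0,"dy":52,"dz":0,"gripper":-1},{"rx":0,"ry":0,"rz":0,"dx":0,"dy":52,"dz":0,"gripper":-1},{"rx":0,"ry":0,"rz":0,"dx":0,"dy":52,"dz":0,"gripper":-1},{"rx":0,"ry":0,"rz":0,"dx":0,"dy":52,"dz":0,"gripper":-1},{"rx":0,"ry":0,"rz":0,"dx":0,"dy":52,"dz":0,"gripper":-1},{"rx":0,"ry":0,"rz":0,"dx":0,"dy":52,"dz":0,"gripper":-1},{"rx":0,"ry":0,"rz":0,"dx":0,"dy":0,"dz":0,"gripper":-1}]}}

```text
clock: 14.95
tcp_pos: [0.4282, 0.2145, 0.3874]
orientation: [0.026, -3.141, -0.0]
contact_force: [0.3, -0.4, -1.1]
grip_width: 0.0442
gripper_force: 41.6
```

Request:
{"op": "step_arm", "data": {"moves": [{"rx":0,"ry":0,"rz":10.1,"dx":0,"dy":0,"dz":0,"gripper":-1},{"rx":0,"ry":0,"rz":10.1,"dx":0,"dy":0,"dz":0,"gripper":-1},{"rx":0,"ry":0,"rz":10.2,"dx":0,"dy":0,"dz":0,"gripper":-1},{"rx":0,"ry":0,"rz":10.2,"dx":0,"dy":0,"dz":0,"gripper":-1},{"rx":0,"ry":0,"rz":10.2,"dx":0,"dy":0,"dz":0,"gripper":-1},{"rx":0,"ry":0,"rz":0,"dx":0,"dy":0,"dz":50,"gripper":-1},{"rx":0,"ry":0,"rz":0,"dx":0,"dy":0,"dz":50,"gripper":-1},{"rx":0,"ry":0,"rz":0,"dx":0,"dy":0,"dz":0,"gripper":-1},{"rx":0,"ry":0,"rz":0,"dx":0,"dy":0,"dz":0,"gripper":-1},{"rx":0,"ry":0,"rz":0,"dx":0,"dy":0,"dz":0,"gripper":-1}]}}

```text
clock: 16.2
tcp_pos: [0.4306, 0.2112, 0.2897]
orientation: [1.333, 2.843, 0.005]
contact_force: [0.5, -0.8, -1.6]
grip_width: 0.0437
gripper_force: 41.7
```

```bash
cat >> h.py <<'E'
def goto(p):
    o=state(); Rt=R.from_rotvec(o["orientation"]).as_matrix(); print("tool d mm",np.round(1000*Rt.T@(np.array(p)-o["tcp_pos"]),1),"yaw of tool y",np.degrees(np.arctan2(Rt[1,1],Rt[0,1])))
E
python3 -c "
from h import *
goto([.441,.2186,.1166]); torches('w6')"
```

```text
t 16.2 tcp [0.4306 0.2112 0.2897] R
 [[-0.64   0.769  0.003]
 [ 0.769  0.64   0.002]
 [-0.     0.004 -1.   ]] w 0.043685060385424544 F [ 0.5 -0.8 -1.6]
tool d mm [ -0.9  12.  173.1] yaw of tool y 39.76279176813266
t 16.2 tcp [0.4306 0.2112 0.2897] R
 [[-0.64   0.769  0.003]
 [ 0.769  0.64   0.002]
 [-0.     0.004 -1.   ]] w 0.043685060385424544 F [ 0.5 -0.8 -1.6]
[ 264  327  106   90 7358] [316.9 371.9] world [0.5199 0.1021 0.118 ] tool d mm [-140.9   -1.9  171.7]
```

View pics/w6.png

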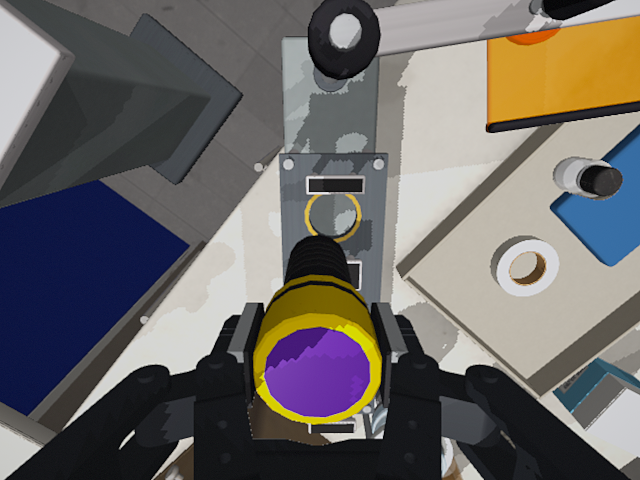

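The torch is held by the head with its lens at (317,372). Ring 3 is visible ahead at (332,218), and the shield is swung off to the upper right. Compute the in-hand offset and recheck the ring from here.

```bash
cat >> h.py <<'E'
def inhand(tag,ring,dz=.0104,zt=.1166,box=None):
    o=state(); c=cam("wrist"); im=r.grab_frame("wrist"); cv2.imwrite(f"pics/{tag}.png",im); hsv=cv2.cvtColor(im,cv2.COLOR_BGR2HSV)
    m=cv2.inRange(hsv,(125,110,40),(150,255,255)); cs=max(cv2.findContours(m,0,2)[0],key=cv2.contourArea); e=cv2.fitEllipse(cv2.convexHull(cs)); 
    p=onz("w",*e[0],o["tcp_pos"][2]+dz,c); print("lens px",np.round(e[0],1),"world",np.round(p,4))
    w=[]
    u0=proj("w",[*ring,.092],c); g=cv2.inRange(hsv,(18,110,80),(32,255,255))
    for v,u in np.argwhere(g):
        q=onz("w",u,v,.092,c)[:2]
        if .018<np.linalg.norm(q-ring)<.028: w.append(q)
    if len(w)>60:
        w=np.array(w); A=np.c_[2*w,np.ones(len(w))]; s=np.linalg.lstsq(A,(w**2).sum(1),rcond=None)[0]; print("ring",len(w),np.round(s[:2],4),np.sqrt(s[2]+s[:2]@s[:2]))
    Rt=R.from_rotvec(o["orientation"]).as_matrix(); d=np.append(np.array(ring)-p[:2],zt-o["tcp_pos"][2]); print("tool d mm",np.round(1000*Rt.T@d,1),"yaw",np.degrees(np.arctan2(Rt[1,1],Rt[0,1])))
E
python3 -c "
from h import *
inhand('w7',[.441,.2186])"
```

```text
t 16.25 tcp [0.4305 0.2112 0.2894] R
 [[-0.64   0.769  0.003]
 [ 0.769  0.64   0.002]
 [-0.     0.004 -1.   ]] w 0.04394659163607778 F [ 0.1 -0.8 -2.2]
lens px [316.9 371.7] world [0.4309 0.2081 0.2998]
ring 466 [0.4408 0.2185] 0.022549455292171817
tool d mm [  1.6  13.8 172.8] yaw 39.77614471998366
```

Request:
{"op": "step_arm", "data": {"moves": [{"rx":0,"ry":0,"rz":0,"dx":1.6,"dy":13.8,"dz":0,"gripper":-1},{"rx":0,"ry":0,"rz":0,"dx":0,"dy":0,"dz":35,"gripper":-1},{"rx":0,"ry":0,"rz":0,"dx":0,"dy":0,"dz":35,"gripper":-1},{"rx":0,"ry":0,"rz":0,"dx":0,"dy":0,"dz":0,"gripper":-1},{"rx":0,"ry":0,"rz":0,"dx":0,"dy":0,"dz":0,"gripper":-1},{"rx":0,"ry":0,"rz":0,"dx":0,"dy":0,"dz":0,"gripper":-1}]}}

```text
clock: 17.05
tcp_pos: [0.44, 0.2215, 0.2189]
orientation: [1.332, 2.844, 0.004]
contact_force: [-1.0, 0.5, -2.3]
grip_width: 0.0438
gripper_force: 41.9
```

```bash
python3 -c "
from h import *
inhand('w8',[.441,.2186])"
```

```text
t 17.05 tcp [0.44   0.2215 0.2189] R
 [[-0.64   0.768  0.002]
 [ 0.768  0.64   0.002]
 [-0.     0.003 -1.   ]] w 0.04375364511594125 F [-1.   0.5 -2.3]
lens px [316.8 371.8] world [0.4404 0.2184 0.2293]
ring 585 [0.4422 0.2169] 0.023126625990419213
tool d mm [ -0.2   0.2 102.3] yaw 39.794078587054756
```

Request:
{"op": "step_arm", "data": {"moves": [{"rx":0,"ry":0,"rz":0,"dx":0,"dy":0,"dz":25,"gripper":-1},{"rx":0,"ry":0,"rz":0,"dx":0,"dy":0,"dz":25,"gripper":-1},{"rx":0,"ry":0,"rz":0,"dx":0,"dy":0,"dz":25,"gripper":-1},{"rx":0,"ry":0,"rz":0,"dx":0,"dy":0,"dz":18,"gripper":-1},{"rx":0,"ry":0,"rz":0,"dx":0,"dy":0,"dz":0,"gripper":-1},{"rx":0,"ry":0,"rz":0,"dx":0,"dy":0,"dz":0,"gripper":-1}]}}

```text
clock: 17.85
tcp_pos: [0.4397, 0.2212, 0.1254]
orientation: [1.333, 2.844, 0.002]
contact_force: [0.4, 0.6, -0.9]
grip_width: 0.0442
gripper_force: 42.0
```

Request:
{"op": "step_arm", "data": {"moves": [{"rx":0,"ry":0,"rz":0,"dx":0,"dy":0,"dz":4,"gripper":-1},{"rx":0,"ry":0,"rz":0,"dx":0,"dy":0,"dz":4,"gripper":-1},{"rx":0,"ry":0,"rz":0,"dx":0,"dy":0,"dz":0,"gripper":-1},{"rx":0,"ry":0,"rz":0,"dx":0,"dy":0,"dz":0,"gripper":-1}]}}

```text
clock: 18.35
tcp_pos: [0.4393, 0.221, 0.1166]
orientation: [1.333, 2.844, 0.001]
contact_force: [-0.2, 0.8, 1.8]
grip_width: 0.0442
gripper_force: 42.1
```

Request:
{"op": "step_arm", "data": {"moves": [{"rx":0,"ry":0,"rz":0,"dx":0,"dy":0,"dz":0,"gripper":-0.2},{"rx":0,"ry":0,"rz":0,"dx":0,"dy":0,"dz":0,"gripper":0.2},{"rx":0,"ry":0,"rz":0,"dx":0,"dy":0,"dz":0,"gripper":1},{"rx":0,"ry":0,"rz":0,"dx":0,"dy":0,"dz":0,"gripper":1},{"rx":0,"ry":0,"rz":0,"dx":0,"dy":0,"dz":-30,"gripper":1},{"rx":0,"ry":0,"rz":0,"dx":0,"dy":0,"dz":-60,"gripper":1},{"rx":0,"ry":0,"rz":0,"dx":0,"dy":0,"dz":-60,"gripper":1},{"rx":0,"ry":0,"rz":0,"dx":0,"dy":0,"dz":-60,"gripper":1},{"rx":0,"ry":0,"rz":0,"dx":0,"dy":0,"dz":0,"gripper":1},{"rx":0,"ry":0,"rz":0,"dx":0,"dy":0,"dz":0,"gripper":1}]}}

```text
clock: 19.6
tcp_pos: [0.4386, 0.2206, 0.3258]
orientation: [-1.333, -2.845, 0.001]
contact_force: [-0.3, -0.3, -0.7]
grip_width: 0.0852
gripper_force: 0.0
```

```bash
python3 -c "
from h import *
o=state(); c=cam('wrist'); im=r.grab_frame('wrist'); cv2.imwrite('pics/w9.png',im)
m=cv2.inRange(cv2.cvtColor(im,cv2.COLOR_BGR2HSV),(125,110,40),(150,255,255))
for q in cv2.findContours(m,0,2)[0]:
    if cv2.contourArea(q)>100: e=cv2.fitEllipse(q); print(np.round(e[0],1),'on .127',onz('w',*e[0],.127,c), 'expect px',proj('w',[.441,.2186,.127],c))
t=r.grab_frame('top'); cv2.imwrite('pics/top9.png',t)
m=cv2.inRange(cv2.cvtColor(t,cv2.COLOR_BGR2HSV),(125,120,50),(150,255,255))
k,l,st,ce=cv2.connectedComponentsWithStats(m); print([(s[4],np.round(x,1),onz('top',*x,.118)) for s,x in zip(st,ce) if 15<s[4]<5000])
"
```

```text
t 19.6 tcp [0.4386 0.2206 0.3258] R
 [[-0.64   0.768 -0.   ]
 [ 0.768  0.64  -0.   ]
 [ 0.    -0.    -1.   ]] w 0.0852144475872162 F [-0.3 -0.3 -0.7]
[318.1 218. ] on .127 [0.44001989 0.21754524 0.127     ] expect px [319.70873749 217.76249337]
[(np.int32(111), array([472.6, 247.6]), array([ 0.48440285, -0.4098406 ,  0.118     ])), (np.int32(120), array([251.6, 305.7]), array([0.44358314, 0.21786152, 0.118     ]))]
```

Torch 1 hangs in ring 3, its lens at (318,218) against an expected (320,218). Now back for the second torch.

Request:
{"op": "step_arm", "data": {"moves": [{"rx":0,"ry":0,"rz":-10,"dx":0,"dy":0,"dz":-10,"gripper":1},{"rx":0,"ry":0,"rz":-10,"dx":0,"dy":0,"dz":-10,"gripper":1},{"rx":0,"ry":0,"rz":-10,"dx":0,"dy":0,"dz":-10,"gripper":1},{"rx":0,"ry":0,"rz":-10.1,"dx":0,"dy":0,"dz":0,"gripper":1},{"rx":0,"ry":0,"rz":-10.1,"dx":0,"dy":0,"dz":0,"gripper":1},{"rx":0,"ry":0,"rz":0,"dx":0,"dy":-54.5,"dz":0,"gripper":1},{"rx":0,"ry":0,"rz":0,"dx":0,"dy":-54.5,"dz":0,"gripper":1},{"rx":0,"ry":0,"rz":0,"dx":0,"dy":-54.5,"dz":0,"gripper":1},{"rx":0,"ry":0,"rz":0,"dx":0,"dy":-54.5,"dz":0,"gripper":1},{"rx":0,"ry":0,"rz":0,"dx":0,"dy":-54.5,"dz":0,"gripper":1},{"rx":0,"ry":0,"rz":0,"dx":0,"dy":-54.5,"dz":0,"gripper":1},{"rx":0,"ry":0,"rz":0,"dx":0,"dy":-54.5,"dz":0,"gripper":1},{"rx":0,"ry":0,"rz":0,"dx":0,"dy":-54.5,"dz":0,"gripper":1},{"rx":0,"ry":0,"rz":0,"dx":0,"dy":-54.5,"dz":0,"gripper":1},{"rx":0,"ry":0,"rz":0,"dx":0,"dy":-54.5,"dz":0,"gripper":1},{"rx":0,"ry":0,"rz":0,"dx":0,"dy":-54.5,"dz":0,"gripper":1},{"rx":0,"ry":0,"rz":0,"dx":-42,"dy":-30,"dz":0,"gripper":1},{"rx":0,"ry":0,"rz":0,"dx":0,"dy":0,"dz":50,"gripper":1},{"rx":0,"ry":0,"rz":0,"dx":0,"dy":0,"dz":50,"gripper":1},{"rx":0,"ry":0,"rz":0,"dx":0,"dy":0,"dz":0,"gripper":1}]}}

```text
clock: 22.2
tcp_pos: [0.4787, -0.4065, 0.2512]
orientation: [-0.001, -3.132, -0.008]
contact_force: [-0.1, 0.4, 0.4]
grip_width: 0.0851
gripper_force: 0.0
```

Request:
{"op": "step_arm", "data": {"moves": [{"rx":0,"ry":0,"rz":0,"dx":0,"dy":0,"dz":0,"gripper":1},{"rx":0,"ry":0,"rz":0,"dx":0,"dy":0,"dz":0,"gripper":1}]}}

```text
clock: 22.45
tcp_pos: [0.4816, -0.4097, 0.2586]
orientation: [0.0, 3.139, -0.003]
contact_force: [0.2, -0.1, 1.7]
grip_width: 0.085
gripper_force: 0.0
```

```bash
python3 -c "
from h import *
torches('w10')"
```

```text
t 22.45 tcp [ 0.4816 -0.4097  0.2586] R
 [[-1.     0.     0.003]
 [ 0.     1.    -0.002]
 [-0.003 -0.002 -1.   ]] w 0.08504213527698547 F [ 0.2 -0.1  1.7]
[ 296  213   50   48 1851] [320.7 236.8] world [ 0.4825 -0.4091  0.118 ] tool d mm [ -0.5   0.8 140.6]
```

Request:
{"op": "step_arm", "data": {"moves": [{"rx":0,"ry":0,"rz":0,"dx":-0.5,"dy":0.8,"dz":50,"gripper":1},{"rx":0,"ry":0,"rz":0,"dx":0,"dy":0,"dz":50,"gripper":1},{"rx":0,"ry":0,"rz":0,"dx":0,"dy":0,"dz":30,"gripper":1},{"rx":0,"ry":0,"rz":0,"dx":0,"dy":0,"dz":18,"gripper":1},{"rx":0,"ry":0,"rz":0,"dx":0,"dy":0,"dz":0,"gripper":1},{"rx":0,"ry":0,"rz":0,"dx":0,"dy":0,"dz":0,"gripper":1},{"rx":0,"ry":0,"rz":0,"dx":0,"dy":0,"dz":0,"gripper":1}]}}

```text
clock: 23.38
tcp_pos: [0.4821, -0.4086, 0.1098]
orientation: [0.0, 3.139, -0.002]
contact_force: [-0.5, 0.5, 0.5]
grip_width: 0.0856
gripper_force: 0.0
```

```bash
python3 -c "
from h import *
torches('w11')"
```

```text
t 23.38 tcp [ 0.4821 -0.4086  0.1098] R
 [[-1.     0.     0.002]
 [ 0.     1.    -0.001]
 [-0.002 -0.001 -1.   ]] w 0.08558091613474719 F [-0.5  0.5  0.5]
[ 269  321  105   89 7236] [320.6 364.8] world [ 0.4819 -0.4091  0.118 ] tool d mm [ 0.1 -0.5 -8.2]
```

Request:
{"op": "step_arm", "data": {"moves": [{"rx":0,"ry":0,"rz":0,"dx":0,"dy":0,"dz":0,"gripper":-1},{"rx":0,"ry":0,"rz":0,"dx":0,"dy":0,"dz":0,"gripper":-1},{"rx":0,"ry":0,"rz":0,"dx":0,"dy":0,"dz":0,"gripper":-1},{"rx":0,"ry":0,"rz":0,"dx":0,"dy":0,"dz":0,"gripper":-1},{"rx":0,"ry":0,"rz":0,"dx":0,"dy":0,"dz":0,"gripper":-1},{"rx":0,"ry":0,"rz":0,"dx":0,"dy":0,"dz":0,"gripper":-1}], "grip_force": 40}}

```text
clock: 24.18
tcp_pos: [0.4815, -0.408, 0.1086]
orientation: [0.0, 3.141, 0.0]
contact_force: [-0.3, 1.3, 5.1]
grip_width: 0.044
gripper_force: 40.4
```

Request:
{"op": "step_arm", "data": {"moves": [{"rx":0,"ry":0,"rz":0,"dx":0,"dy":0,"dz":-20,"gripper":-1},{"rx":0,"ry":0,"rz":0,"dx":0,"dy":0,"dz":-30,"gripper":-1},{"rx":0,"ry":0,"rz":0,"dx":0,"dy":0,"dz":-60,"gripper":-1},{"rx":0,"ry":0,"rz":0,"dx":0,"dy":0,"dz":-60,"gripper":-1},{"rx":0,"ry":0,"rz":0,"dx":0,"dy":0,"dz":-60,"gripper":-1},{"rx":0,"ry":0,"rz":0,"dx":45,"dy":0,"dz":-40,"gripper":-1},{"rx":0,"ry":0,"rz":0,"dx":0,"dy":50,"dz":0,"gripper":-1},{"rx":0,"ry":0,"rz":0,"dx":0,"dy":50,"dz":0,"gripper":-1},{"rx":0,"ry":0,"rz":0,"dx":0,"dy":50,"dz":0,"gripper":-1},{"rx":0,"ry":0,"rz":0,"dx":0,"dy":50,"dz":0,"gripper":-1},{"rx":0,"ry":0,"rz":0,"dx":0,"dy":50,"dz":0,"gripper":-1},{"rx":0,"ry":0,"rz":0,"dx":0,"dy":50,"dz":0,"gripper":-1},{"rx":0,"ry":0,"rz":0,"dx":0,"dy":50,"dz":0,"gripper":-1},{"rx":0,"ry":0,"rz":0,"dx":0,"dy":50,"dz":0,"gripper":-1},{"rx":0,"ry":0,"rz":0,"dx":0,"dy":50,"dz":0,"gripper":-1},{"rx":0,"ry":0,"rz":0,"dx":0,"dy":50,"dz":0,"gripper":-1},{"rx":0,"ry":0,"rz":0,"dx":0,"dy":50,"dz":0,"gripper":-1},{"rx":0,"ry":0,"rz":0,"dx":-55,"dy":16,"dz":0,"gripper":-1},{"rx":0,"ry":0,"rz":0,"dx":0,"dy":0,"dz":0,"gripper":-1},{"rx":0,"ry":0,"rz":0,"dx":0,"dy":0,"dz":0,"gripper":-1}]}}

```text
clock: 26.68
tcp_pos: [0.4911, 0.1571, 0.3783]
orientation: [-0.003, -3.141, 0.001]
contact_force: [-0.6, -0.1, -1.7]
grip_width: 0.0438
gripper_force: 41.5
```

Request:
{"op": "step_arm", "data": {"moves": [{"rx":0,"ry":0,"rz":10,"dx":0,"dy":0,"dz":0,"gripper":-1},{"rx":0,"ry":0,"rz":10,"dx":0,"dy":0,"dz":0,"gripper":-1},{"rx":0,"ry":0,"rz":10,"dx":0,"dy":0,"dz":0,"gripper":-1},{"rx":0,"ry":0,"rz":10.1,"dx":0,"dy":0,"dz":0,"gripper":-1},{"rx":0,"ry":0,"rz":10.1,"dx":0,"dy":0,"dz":0,"gripper":-1},{"rx":0,"ry":0,"rz":0,"dx":0,"dy":0,"dz":50,"gripper":-1},{"rx":0,"ry":0,"rz":0,"dx":0,"dy":0,"dz":40,"gripper":-1},{"rx":0,"ry":0,"rz":0,"dx":0,"dy":0,"dz":0,"gripper":-1},{"rx":0,"ry":0,"rz":0,"dx":0,"dy":0,"dz":0,"gripper":-1},{"rx":0,"ry":0,"rz":0,"dx":0,"dy":0,"dz":0,"gripper":-1}]}}

```text
clock: 27.92
tcp_pos: [0.4925, 0.1583, 0.2905]
orientation: [1.333, 2.843, 0.005]
contact_force: [-0.1, -0.4, -1.5]
grip_width: 0.0438
gripper_force: 41.6
```

```bash
python3 -c "
from h import *
inhand('w12',[.4922,.1571],dz=.0085,zt=.1185)"
```

```text
t 27.93 tcp [0.4925 0.1583 0.2905] R
 [[-0.64   0.769  0.003]
 [ 0.769  0.64   0.002]
 [-0.001  0.004 -1.   ]] w 0.04376892242702123 F [-0.1 -0.4 -1.5]
lens px [316.8 368.6] world [0.4929 0.1552 0.299 ]
ring 439 [0.4921 0.1571] 0.022548579121615786
tool d mm [2.00e+00 1.00e-01 1.72e+02] yaw 39.768825374557
```

Request:
{"op": "step_arm", "data": {"moves": [{"rx":0,"ry":0,"rz":0,"dx":2,"dy":0,"dz":35,"gripper":-1},{"rx":0,"ry":0,"rz":0,"dx":0,"dy":0,"dz":35,"gripper":-1},{"rx":0,"ry":0,"rz":0,"dx":0,"dy":0,"dz":0,"gripper":-1},{"rx":0,"ry":0,"rz":0,"dx":0,"dy":0,"dz":0,"gripper":-1},{"rx":0,"ry":0,"rz":0,"dx":0,"dy":0,"dz":0,"gripper":-1}]}}

```text
clock: 28.6
tcp_pos: [0.4913, 0.16, 0.2201]
orientation: [1.332, 2.843, 0.004]
contact_force: [0.2, 0.4, -1.0]
grip_width: 0.0441
gripper_force: 41.7
```

```bash
python3 -c "
from h import *
inhand('w13',[.4922,.1571],dz=.0094,zt=.1176)"
```

```text
t 28.6 tcp [0.4913 0.16   0.2201] R
 [[-0.64   0.768  0.003]
 [ 0.768  0.64   0.002]
 [-0.001  0.003 -1.   ]] w 0.04408067552068311 F [ 0.2  0.4 -1. ]
lens px [316.8 368.6] world [0.4913 0.1574 0.2295]
ring 622 [0.4932 0.1559] 0.023075941583229485
tool d mm [ -0.7   0.2 102.5] yaw 39.784585546026655
```

Request:
{"op": "step_arm", "data": {"moves": [{"rx":0,"ry":0,"rz":0,"dx":-0.4,"dy":0,"dz":25,"gripper":-1},{"rx":0,"ry":0,"rz":0,"dx":0,"dy":0,"dz":25,"gripper":-1},{"rx":0,"ry":0,"rz":0,"dx":0,"dy":0,"dz":25,"gripper":-1},{"rx":0,"ry":0,"rz":0,"dx":0,"dy":0,"dz":18,"gripper":-1},{"rx":0,"ry":0,"rz":0,"dx":0,"dy":0,"dz":0,"gripper":-1},{"rx":0,"ry":0,"rz":0,"dx":0,"dy":0,"dz":0,"gripper":-1},{"rx":0,"ry":0,"rz":0,"dx":0,"dy":0,"dz":4,"gripper":-1},{"rx":0,"ry":0,"rz":0,"dx":0,"dy":0,"dz":4,"gripper":-1},{"rx":0,"ry":0,"rz":0,"dx":0,"dy":0,"dz":0,"gripper":-1},{"rx":0,"ry":0,"rz":0,"dx":0,"dy":0,"dz":0,"gripper":-1}]}}

```text
clock: 29.9
tcp_pos: [0.4908, 0.1595, 0.1176]
orientation: [1.333, 2.844, 0.001]
contact_force: [-0.4, 0.8, 2.8]
grip_width: 0.0441
gripper_force: 42.0
```

Request:
{"op": "step_arm", "data": {"moves": [{"rx":0,"ry":0,"rz":0,"dx":0,"dy":0,"dz":0,"gripper":-0.2},{"rx":0,"ry":0,"rz":0,"dx":0,"dy":0,"dz":0,"gripper":0.2},{"rx":0,"ry":0,"rz":0,"dx":0,"dy":0,"dz":0,"gripper":1},{"rx":0,"ry":0,"rz":0,"dx":0,"dy":0,"dz":0,"gripper":1},{"rx":0,"ry":0,"rz":0,"dx":0,"dy":0,"dz":-30,"gripper":1},{"rx":0,"ry":0,"rz":0,"dx":0,"dy":0,"dz":-60,"gripper":1},{"rx":0,"ry":0,"rz":0,"dx":0,"dy":0,"dz":-60,"gripper":1},{"rx":0,"ry":0,"rz":0,"dx":-30,"dy":30,"dz":-20,"gripper":1},{"rx":0,"ry":0,"rz":0,"dx":-30,"dy":30,"dz":0,"gripper":1},{"rx":0,"ry":0,"rz":0,"dx":0,"dy":0,"dz":0,"gripper":1},{"rx":0,"ry":0,"rz":0,"dx":0,"dy":0,"dz":0,"gripper":1}]}}

```text
clock: 31.28
tcp_pos: [0.574, 0.1515, 0.2866]
orientation: [-1.333, -2.843, 0.002]
contact_force: [-0.1, -0.4, 0.1]
grip_width: 0.0856
gripper_force: 0.0
```

```bash
python3 -c "
from h import *
o=state(); c=cam('wrist'); im=r.grab_frame('wrist'); cv2.imwrite('pics/w14.png',im); np.savez('c14.npz',K=c[0],R=c[1],t=c[2])
m=cv2.inRange(cv2.cvtColor(im,cv2.COLOR_BGR2HSV),(125,110,40),(150,255,255))
for q in cv2.findContours(m,0,2)[0]:
    if cv2.contourArea(q)>100: e=cv2.fitEllipse(q); print(np.round(e[0],1),'on .127',onz('w',*e[0],.127,c))
print('bottle cap',*tri(ray('top',262,172),ray('scene',209,252)))
Rt=R.from_rotvec(o['orientation']).as_matrix(); print('tips',r.tcp_to_tips)
for z in (.005,.009,.015,.022): print(z,[np.round(proj('w',o['tcp_pos']+Rt@np.array([.011,s*.0425,z]),c)) for s in(-1,1)])
"
```

```text
t 31.27 tcp [0.574  0.1515 0.2866] R
 [[-0.64   0.768 -0.002]
 [ 0.768  0.64  -0.001]
 [ 0.001 -0.002 -1.   ]] w 0.08558442563581858 F [-0.1 -0.4  0.1]
[235.4 150.7] on .127 [0.49121971 0.15663189 0.127     ]
[226.6  25.4] on .127 [0.44014064 0.21761141 0.127     ]
bottle cap [0.80322239 0.12352436 0.17432153] 0.004507700498025638
tips 0.022
0.005 [array([206., 314.]), array([436., 314.])]
0.009 [array([209., 309.]), array([433., 309.])]
0.015 [array([213., 302.]), array([429., 302.])]
0.022 [array([218., 294.]), array([424., 294.])]
```

View pics/w14.png

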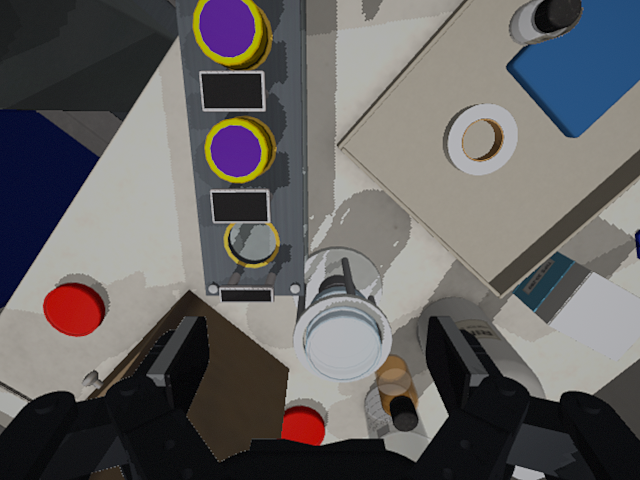

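Both torches hang upright and centred, with lenses at (231,28) and (239,151). The dispenser's clear top dish is at (342,341), with the white collar around it. The pad corners at (207,317) and (428,318) put the open tips about 7 mm ahead of the TCP. Move above the dish.

```bash
python3 -c "
from h import *
d=np.load('c14.npz'); c=(d['K'],d['R'],d['t'])
for z in (.112,.128): print(z,onz('w',342,341,z,c), np.linalg.norm(onz('w',303,341,z,c)-onz('w',383,341,z,c)))
p=onz('w',342,341,.128,c); goto([p[0],p[1],.20])
im=cv2.imread('pics/w14.png')
g=cv2.GaussianBlur(cv2.cvtColor(im,6),(3,3),0)[280:400,280:410]
e=cv2.Canny(g,30,80); cv2.imwrite('pics/e14.png',cv2.resize(np.hstack([im[280:400,280:410],cv2.cvtColor(e,8)]),None,fx=3,fy=3,interpolation=0))
"
```

```text
0.112 [0.66005305 0.07985106 0.112     ] 0.07140456069024373
0.128 [0.6525375  0.08705983 0.128     ] 0.06752633145198675
t 31.32 tcp [0.5738 0.1517 0.2867] R
 [[-0.64   0.768 -0.002]
 [ 0.768  0.64  -0.   ]
 [ 0.001 -0.001 -1.   ]] w 0.08493062303827201 F [-0.1  0.9 -0.1]
tool d mm [-100.2   19.2   86.6] yaw of tool y 39.812525771090954
```

View pics/e14.png

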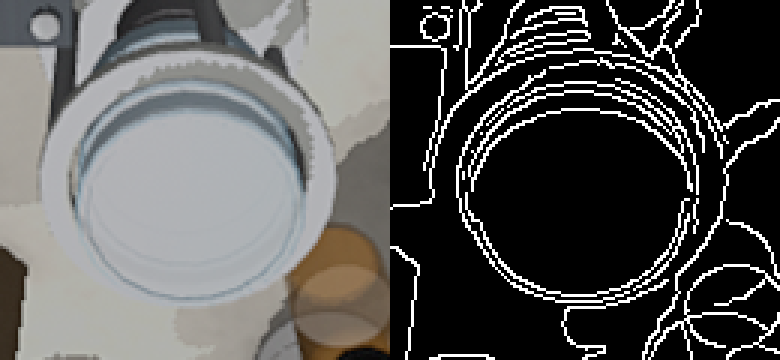

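Request:
{"op": "step_arm", "data": {"moves": [{"rx":0,"ry":0,"rz":0,"dx":-54,"dy":10,"dz":0,"gripper":1},{"rx":0,"ry":0,"rz":0,"dx":-54,"dy":10,"dz":0,"gripper":1},{"rx":0,"ry":0,"rz":0,"dx":0,"dy":0,"dz":40,"gripper":1},{"rx":0,"ry":0,"rz":0,"dx":0,"dy":0,"dz":40,"gripper":1},{"rx":0,"ry":0,"rz":0,"dx":0,"dy":0,"dz":0,"gripper":1},{"rx":0,"ry":0,"rz":0,"dx":0,"dy":0,"dz":0,"gripper":1},{"rx":0,"ry":0,"rz":0,"dx":0,"dy":0,"dz":0,"gripper":1}]}}

```text
clock: 32.2
tcp_pos: [0.6604, 0.0817, 0.2096]
orientation: [1.331, 2.843, 0.004]
contact_force: [0.6, 0.5, 0.6]
grip_width: 0.0857
gripper_force: 0.0
```

```bash
python3 -c "
from h import *
o=state(); c=cam('wrist'); im=r.grab_frame('wrist'); np.savez('c15.npz',K=c[0],R=c[1],t=c[2]); cv2.imwrite('pics/w15full.png',im)
for p in ([.659,.081,.128],[.659,.081,.112]):
    # project circles for later size comparison only as numbers
    a=[proj('w',np.array(p)+.033*np.array([np.cos(t),np.sin(t),0]),c) for t in np.linspace(0,6.28,90)]; a=np.array(a); print(p,a.min(0),a.max(0),proj('w',p,c))
cv2.imwrite('pics/w15.png',cv2.resize(im[150:450,160:480],None,fx=2.4,fy=2,interpolation=2))
"
```

```text
t 32.2 tcp [0.6604 0.0817 0.2096] R
 [[-0.64   0.768  0.003]
 [ 0.768  0.64   0.001]
 [-0.001  0.003 -1.   ]] w 0.08569201849188778 F [0.6 0.5 0.6]
[0.659, 0.081, 0.128] [258.61260557 207.40231497] [374.6554167  315.50410742] [316.66646389 264.08462094]
[0.659, 0.081, 0.112] [262.37326608 201.07520358] [370.81059863 302.95656795] [316.62159859 254.3341249 ]
```

View pics/w15.png

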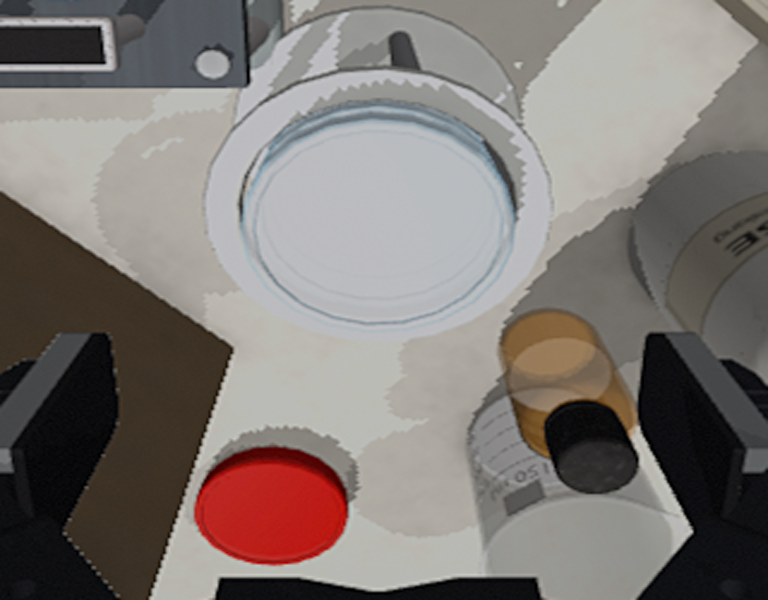

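The dish rim spans (262–375, 209–313), which puts the dish at about (.660,.081), centred under the tool. The red disc at crop (272,505) and the amber and white bottles stay clear of the fingers. Descend so the tips stay just above the collar, and close.

Request:
{"op": "step_arm", "data": {"moves": [{"rx":0,"ry":0,"rz":0,"dx":0,"dy":0,"dz":40,"gripper":1},{"rx":0,"ry":0,"rz":0,"dx":0,"dy":0,"dz":25,"gripper":1},{"rx":0,"ry":0,"rz":0,"dx":0,"dy":0,"dz":12,"gripper":1},{"rx":0,"ry":0,"rz":0,"dx":0,"dy":0,"dz":0,"gripper":1},{"rx":0,"ry":0,"rz":0,"dx":0,"dy":0,"dz":0,"gripper":1},{"rx":0,"ry":0,"rz":0,"dx":0,"dy":0,"dz":0,"gripper":1}], "grip_force": 20}}

```text
clock: 33.0
tcp_pos: [0.6602, 0.0815, 0.1316]
orientation: [1.332, 2.843, 0.002]
contact_force: [-0.1, 0.4, 0.3]
grip_width: 0.0858
gripper_force: 0.0
```

Request:
{"op": "step_arm", "data": {"moves": [{"rx":0,"ry":0,"rz":0,"dx":0,"dy":0,"dz":0,"gripper":0.5},{"rx":0,"ry":0,"rz":0,"dx":0,"dy":0,"dz":0,"gripper":0.4},{"rx":0,"ry":0,"rz":0,"dx":0,"dy":0,"dz":0,"gripper":0.4},{"rx":0,"ry":0,"rz":0,"dx":0,"dy":0,"dz":0,"gripper":0.4},{"rx":0,"ry":0,"rz":0,"dx":0,"dy":0,"dz":0,"gripper":0.4}]}}

```text
clock: 33.62
tcp_pos: [0.6595, 0.0814, 0.1303]
orientation: [-1.333, -2.845, -0.0]
contact_force: [-0.2, 0.5, -0.5]
grip_width: 0.0651
gripper_force: 26.0
```

Request:
{"op": "step_arm", "data": {"moves": [{"rx":0,"ry":0,"rz":0,"dx":0,"dy":0,"dz":-10,"gripper":0.4},{"rx":0,"ry":0,"rz":0,"dx":0,"dy":0,"dz":-25,"gripper":0.4},{"rx":0,"ry":0,"rz":0,"dx":0,"dy":0,"dz":-45,"gripper":0.4},{"rx":0,"ry":0,"rz":0,"dx":0,"dy":0,"dz":0,"gripper":0.4},{"rx":0,"ry":0,"rz":0,"dx":35,"dy":-11.4,"dz":0,"gripper":0.4},{"rx":0,"ry":0,"rz":0,"dx":35,"dy":-11.4,"dz":0,"gripper":0.4},{"rx":0,"ry":0,"rz":0,"dx":35,"dy":-11.4,"dz":0,"gripper":0.4},{"rx":0,"ry":0,"rz":0,"dx":35,"dy":-11.4,"dz":0,"gripper":0.4},{"rx":0,"ry":0,"rz":0,"dx":35,"dy":-11.4,"dz":0,"gripper":0.4},{"rx":0,"ry":0,"rz":0,"dx":35,"dy":-11.4,"dz":0,"gripper":0.4},{"rx":0,"ry":0,"rz":0,"dx":36.8,"dy":-11.6,"dz":0,"gripper":0.4},{"rx":0,"ry":0,"rz":0,"dx":0,"dy":0,"dz":0,"gripper":0.4},{"rx":0,"ry":0,"rz":0,"dx":0,"dy":0,"dz":0,"gripper":0.4},{"rx":0,"ry":0,"rz":0,"dx":0,"dy":0,"dz":0,"gripper":0.4}]}}

```text
clock: 35.38
tcp_pos: [0.4409, 0.219, 0.2103]
orientation: [1.335, 2.843, -0.0]
contact_force: [0.0, 0.4, -0.1]
grip_width: 0.0649
gripper_force: 25.9
```

```bash
python3 -c "
from h import *
goto([.440,.2198,.1493]); im=r.grab_frame('wrist'); cv2.imwrite('pics/w16.png',im)"
```

```text
t 35.38 tcp [0.4409 0.219  0.2103] R
 [[-0.638  0.77   0.   ]
 [ 0.77   0.638 -0.   ]
 [-0.001  0.    -1.   ]] w 0.06492335044092482 F [ 0.   0.4 -0.1]
tool d mm [ 1.3 -0.2 61. ] yaw of tool y 39.67815037836688
```

View pics/w16.png

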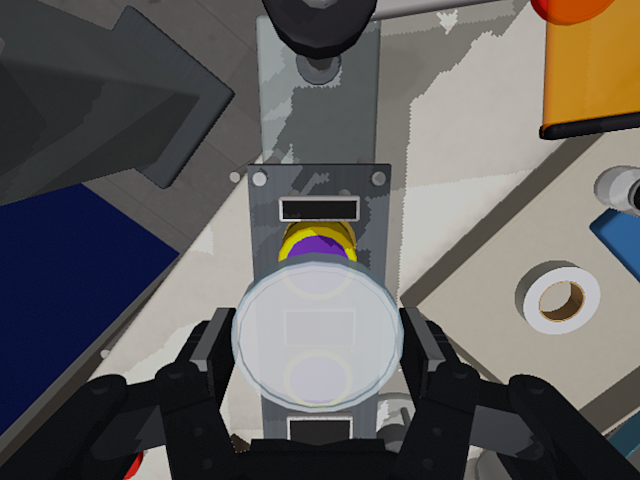

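The dish is held level at (317,335), with torch 1's lens under its rim at (318,250). Lower it.

Request:
{"op": "step_arm", "data": {"moves": [{"rx":0,"ry":0,"rz":0,"dx":1.3,"dy":0,"dz":25,"gripper":0.4},{"rx":0,"ry":0,"rz":0,"dx":0,"dy":0,"dz":20,"gripper":0.4},{"rx":0,"ry":0,"rz":0,"dx":0,"dy":0,"dz":10,"gripper":0.4},{"rx":0,"ry":0,"rz":0,"dx":0,"dy":0,"dz":0,"gripper":0.4},{"rx":0,"ry":0,"rz":0,"dx":0,"dy":0,"dz":3,"gripper":0.4},{"rx":0,"ry":0,"rz":0,"dx":0,"dy":0,"dz":0,"gripper":0.4},{"rx":0,"ry":0,"rz":0,"dx":0,"dy":0,"dz":0,"gripper":0.4}]}}

```text
clock: 36.3
tcp_pos: [0.4394, 0.221, 0.1527]
orientation: [1.333, 2.845, 0.001]
contact_force: [0.1, -0.2, -0.6]
grip_width: 0.065
gripper_force: 25.9
```

Request:
{"op": "step_arm", "data": {"moves": [{"rx":0,"ry":0,"rz":0,"dx":0,"dy":0,"dz":2,"gripper":0.4},{"rx":0,"ry":0,"rz":0,"dx":0,"dy":0,"dz":0,"gripper":0.4},{"rx":0,"ry":0,"rz":0,"dx":0,"dy":0,"dz":2,"gripper":0.4},{"rx":0,"ry":0,"rz":0,"dx":0,"dy":0,"dz":0,"gripper":0.4},{"rx":0,"ry":0,"rz":0,"dx":0,"dy":0,"dz":0,"gripper":0.4}]}}

```text
clock: 36.92
tcp_pos: [0.4393, 0.2209, 0.1494]
orientation: [-1.333, -2.844, -0.001]
contact_force: [-3.7, -2.3, 13.0]
grip_width: 0.0648
gripper_force: 27.2
```

Contact comes at the predicted height. Ease off, release, and go back to the dispenser.

Request:
{"op": "step_arm", "data": {"moves": [{"rx":0,"ry":0,"rz":0,"dx":0,"dy":0,"dz":-0.8,"gripper":0.4},{"rx":0,"ry":0,"rz":0,"dx":0,"dy":0,"dz":0,"gripper":0.55},{"rx":0,"ry":0,"rz":0,"dx":0,"dy":0,"dz":0,"gripper":0.7},{"rx":0,"ry":0,"rz":0,"dx":0,"dy":0,"dz":0,"gripper":1},{"rx":0,"ry":0,"rz":0,"dx":0,"dy":0,"dz":0,"gripper":1},{"rx":0,"ry":0,"rz":0,"dx":0,"dy":0,"dz":-30,"gripper":1},{"rx":0,"ry":0,"rz":0,"dx":0,"dy":0,"dz":-40,"gripper":1},{"rx":0,"ry":0,"rz":0,"dx":-41,"dy":13.3,"dz":0,"gripper":1},{"rx":0,"ry":0,"rz":0,"dx":-41,"dy":13.3,"dz":0,"gripper":1},{"rx":0,"ry":0,"rz":0,"dx":-41,"dy":13.3,"dz":0,"gripper":1},{"rx":0,"ry":0,"rz":0,"dx":-41,"dy":13.3,"dz":0,"gripper":1},{"rx":0,"ry":0,"rz":0,"dx":-41,"dy":13.3,"dz":0,"gripper":1},{"rx":0,"ry":0,"rz":0,"dx":-41,"dy":13.3,"dz":0,"gripper":1},{"rx":0,"ry":0,"rz":0,"dx":0,"dy":0,"dz":0,"gripper":1},{"rx":0,"ry":0,"rz":0,"dx":0,"dy":0,"dz":0,"gripper":1},{"rx":0,"ry":0,"rz":0,"dx":0,"dy":0,"dz":0,"gripper":1}]}}

```text
clock: 38.92
tcp_pos: [0.657, 0.0842, 0.219]
orientation: [-1.33, -2.845, -0.001]
contact_force: [-0.1, -0.6, 0.0]
grip_width: 0.0855
gripper_force: 0.0
```

```bash
python3 -c "
from h import *
goto([.6598,.0815,.132]); im=r.grab_frame('wrist'); cv2.imwrite('pics/w17.png',im); s=r.grab_frame('scene'); t=r.grab_frame('top'); cv2.imwrite('pics/s17.png',s); cv2.imwrite('pics/t17.png',t)
C=np.zeros((600,800,3),np.uint8); C[:480,:400]=cv2.resize(im[80:400,160:480],(400,480))
C[:400,400:]=cv2.resize(t[205:365,200:330],(400,400)); C[400:,400:]=cv2.resize(s[240:340,250:420],(400,200))
cv2.imwrite('pics/c17.png',C)"
```

```text
t 38.92 tcp [0.657  0.0842 0.219 ] R
 [[-0.641  0.767 -0.001]
 [ 0.767  0.641  0.001]
 [ 0.001 -0.    -1.   ]] w 0.0854740400693624 F [-0.1 -0.6  0. ]
tool d mm [-3.9  0.4 87. ] yaw of tool y 39.88218414738739
```

View pics/c17.png

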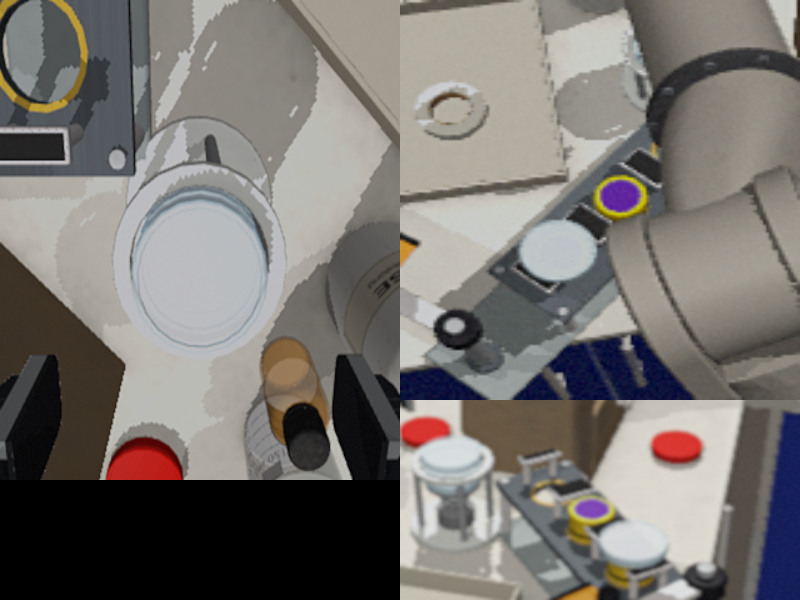

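The first dish lies level over torch 1 (top crop (557,250), scene crop (633,545)), and the next dish has risen in the collar (wrist crop (200,265)). Take it the same way.

Request:
{"op": "step_arm", "data": {"moves": [{"rx":0,"ry":0,"rz":0,"dx":-3.5,"dy":0,"dz":50,"gripper":1},{"rx":0,"ry":0,"rz":0,"dx":0,"dy":0,"dz":25,"gripper":1},{"rx":0,"ry":0,"rz":0,"dx":0,"dy":0,"dz":12,"gripper":1},{"rx":0,"ry":0,"rz":0,"dx":0,"dy":0,"dz":0,"gripper":1},{"rx":0,"ry":0,"rz":0,"dx":0,"dy":0,"dz":0,"gripper":1},{"rx":0,"ry":0,"rz":0,"dx":0,"dy":0,"dz":0,"gripper":1}]}}

```text
clock: 39.83
tcp_pos: [0.6609, 0.0803, 0.1334]
orientation: [1.332, 2.843, 0.002]
contact_force: [0.3, -0.4, 0.1]
grip_width: 0.0856
gripper_force: 0.0
```

Request:
{"op": "step_arm", "data": {"moves": [{"rx":0,"ry":0,"rz":0,"dx":0,"dy":0,"dz":0,"gripper":0.5},{"rx":0,"ry":0,"rz":0,"dx":0,"dy":0,"dz":0,"gripper":0.4},{"rx":0,"ry":0,"rz":0,"dx":0,"dy":0,"dz":0,"gripper":0.4},{"rx":0,"ry":0,"rz":0,"dx":0,"dy":0,"dz":0,"gripper":0.4},{"rx":0,"ry":0,"rz":0,"dx":0,"dy":0,"dz":0,"gripper":0.4}]}}

```text
clock: 40.45
tcp_pos: [0.6602, 0.0802, 0.1321]
orientation: [-1.333, -2.845, 0.0]
contact_force: [-0.0, -0.7, 0.0]
grip_width: 0.0648
gripper_force: 25.2
```

Request:
{"op": "step_arm", "data": {"moves": [{"rx":0,"ry":0,"rz":0,"dx":0,"dy":0,"dz":-10,"gripper":0.4},{"rx":0,"ry":0,"rz":0,"dx":0,"dy":0,"dz":-25,"gripper":0.4},{"rx":0,"ry":0,"rz":0,"dx":0,"dy":0,"dz":-45,"gripper":0.4},{"rx":0,"ry":0,"rz":0,"dx":0,"dy":0,"dz":0,"gripper":0.4},{"rx":0,"ry":0,"rz":0,"dx":33.8,"dy":-15.9,"dz":0,"gripper":0.4},{"rx":0,"ry":0,"rz":0,"dx":33.8,"dy":-15.9,"dz":0,"gripper":0.4},{"rx":0,"ry":0,"rz":0,"dx":33.8,"dy":-15.9,"dz":0,"gripper":0.4},{"rx":0,"ry":0,"rz":0,"dx":33.8,"dy":-15.9,"dz":0,"gripper":0.4},{"rx":0,"ry":0,"rz":0,"dx":33.8,"dy":-15.9,"dz":0,"gripper":0.4},{"rx":0,"ry":0,"rz":0,"dx":0,"dy":0,"dz":0,"gripper":0.4},{"rx":0,"ry":0,"rz":0,"dx":0,"dy":0,"dz":0,"gripper":0.4},{"rx":0,"ry":0,"rz":0,"dx":0,"dy":0,"dz":0,"gripper":0.4}]}}

```text
clock: 41.95
tcp_pos: [0.4918, 0.1585, 0.2121]
orientation: [1.335, 2.843, -0.0]
contact_force: [0.0, 0.0, -0.7]
grip_width: 0.0646
gripper_force: 25.1
```

```bash
python3 -c "
from h import *
goto([.4908,.1593,.1511])"
```

```text
t 41.95 tcp [0.4918 0.1585 0.2121] R
 [[-0.639  0.769  0.001]
 [ 0.769  0.639 -0.   ]
 [-0.001  0.    -1.   ]] w 0.06459472692555232 F [ 0.   0.  -0.7]
tool d mm [ 1.3 -0.3 61. ] yaw of tool y 39.706074475955546
```

Request:
{"op": "step_arm", "data": {"moves": [{"rx":0,"ry":0,"rz":0,"dx":0.8,"dy":0,"dz":25,"gripper":0.4},{"rx":0,"ry":0,"rz":0,"dx":0,"dy":0,"dz":20,"gripper":0.4},{"rx":0,"ry":0,"rz":0,"dx":0,"dy":0,"dz":10,"gripper":0.4},{"rx":0,"ry":0,"rz":0,"dx":0,"dy":0,"dz":0,"gripper":0.4},{"rx":0,"ry":0,"rz":0,"dx":0,"dy":0,"dz":3,"gripper":0.4},{"rx":0,"ry":0,"rz":0,"dx":0,"dy":0,"dz":2,"gripper":0.4},{"rx":0,"ry":0,"rz":0,"dx":0,"dy":0,"dz":0,"gripper":0.4},{"rx":0,"ry":0,"rz":0,"dx":0,"dy":0,"dz":0,"gripper":0.4},{"rx":0,"ry":0,"rz":0,"dx":0,"dy":0,"dz":0,"gripper":0.4}]}}

```text
clock: 43.08
tcp_pos: [0.4905, 0.1599, 0.1522]
orientation: [1.333, 2.845, 0.0]
contact_force: [-0.5, 0.3, 0.3]
grip_width: 0.0649
gripper_force: 25.1
```

Request:
{"op": "step_arm", "data": {"moves": [{"rx":0,"ry":0,"rz":0,"dx":0,"dy":0,"dz":1.3,"gripper":0.4},{"rx":0,"ry":0,"rz":0,"dx":0,"dy":0,"dz":0,"gripper":0.4},{"rx":0,"ry":0,"rz":0,"dx":0,"dy":0,"dz":0,"gripper":0.4}]}}

```text
clock: 43.45
tcp_pos: [0.4906, 0.1599, 0.151]
orientation: [1.333, 2.845, 0.001]
contact_force: [-0.8, -0.5, 4.1]
grip_width: 0.0649
gripper_force: 25.5
```

Contact. Release, rise, turn and go back above the knob.

Request:
{"op": "step_arm", "data": {"moves": [{"rx":0,"ry":0,"rz":0,"dx":0,"dy":0,"dz":-0.5,"gripper":0.55},{"rx":0,"ry":0,"rz":0,"dx":0,"dy":0,"dz":0,"gripper":0.7},{"rx":0,"ry":0,"rz":0,"dx":0,"dy":0,"dz":0,"gripper":1},{"rx":0,"ry":0,"rz":0,"dx":0,"dy":0,"dz":0,"gripper":1},{"rx":0,"ry":0,"rz":0,"dx":0,"dy":0,"dz":-40,"gripper":1},{"rx":0,"ry":0,"rz":0,"dx":0,"dy":0,"dz":-60,"gripper":1},{"rx":0,"ry":0,"rz":0,"dx":0,"dy":0,"dz":-55,"gripper":1},{"rx":0,"ry":0,"rz":0,"dx":0,"dy":0,"dz":0,"gripper":1},{"rx":0,"ry":0,"rz":0,"dx":0,"dy":0,"dz":0,"gripper":1}]}}

```text
clock: 44.58
tcp_pos: [0.49, 0.1597, 0.3057]
orientation: [-1.332, -2.844, 0.0]
contact_force: [-0.3, -0.8, 0.4]
grip_width: 0.0856
gripper_force: 0.0
```

```bash
python3 -c "
from h import *
state(); im=r.grab_frame('wrist'); cv2.imwrite('pics/w18.png',im); s=r.grab_frame('scene'); t=r.grab_frame('top')
C=np.zeros((600,800,3),np.uint8); C[:300,:400]=cv2.resize(im,(400,300)); C[300:,:400]=cv2.resize(t[205:365,160:340],(400,300))
C[:400,400:]=cv2.resize(s[240:360,270:420],(400,400))
cv2.imwrite('pics/c18.png',C)"
```

```text
t 44.58 tcp [0.49   0.1597 0.3057] R
 [[-0.64   0.768 -0.001]
 [ 0.768  0.64  -0.   ]
 [ 0.    -0.    -1.   ]] w 0.08555768419190554 F [-0.3 -0.8  0.4]
```

View pics/c18.png

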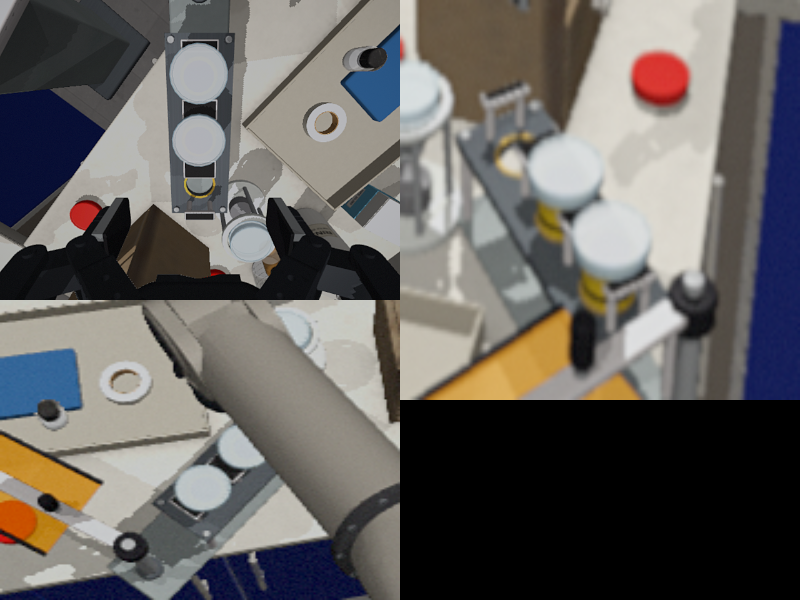

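Request:
{"op": "step_arm", "data": {"moves": [{"rx":0,"ry":0,"rz":-9.9,"dx":0,"dy":0,"dz":0,"gripper":1},{"rx":0,"ry":0,"rz":-9.9,"dx":0,"dy":0,"dz":0,"gripper":1},{"rx":0,"ry":0,"rz":-9.9,"dx":0,"dy":0,"dz":0,"gripper":1},{"rx":0,"ry":0,"rz":-9.9,"dx":0,"dy":0,"dz":0,"gripper":1},{"rx":0,"ry":0,"rz":-10,"dx":0,"dy":0,"dz":0,"gripper":1},{"rx":0,"ry":0,"rz":-10,"dx":0,"dy":0,"dz":0,"gripper":1},{"rx":0,"ry":0,"rz":-10,"dx":0,"dy":0,"dz":0,"gripper":1},{"rx":0,"ry":0,"rz":-10,"dx":0,"dy":0,"dz":0,"gripper":1},{"rx":0,"ry":0,"rz":-10,"dx":0,"dy":0,"dz":0,"gripper":1},{"rx":0,"ry":0,"rz":-10,"dx":0,"dy":0,"dz":0,"gripper":1},{"rx":0,"ry":0,"rz":0,"dx":-27.8,"dy":38.2,"dz":0,"gripper":1},{"rx":0,"ry":0,"rz":0,"dx":-27.8,"dy":38.2,"dz":0,"gripper":1},{"rx":0,"ry":0,"rz":0,"dx":-27.8,"dy":38.2,"dz":0,"gripper":1},{"rx":0,"ry":0,"rz":0,"dx":-27.8,"dy":38.2,"dz":0,"gripper":1},{"rx":0,"ry":0,"rz":0,"dx":-27.8,"dy":38.2,"dz":0,"gripper":1},{"rx":0,"ry":0,"rz":0,"dx":0,"dy":0,"dz":0,"gripper":1},{"rx":0,"ry":0,"rz":0,"dx":0,"dy":0,"dz":0,"gripper":1}]}}

```text
clock: 46.85
tcp_pos: [0.4359, 0.3887, 0.305]
orientation: [1.311, -2.853, 0.003]
contact_force: [0.1, -0.3, -0.3]
grip_width: 0.0856
gripper_force: 0.0
```

```bash
python3 -c "
from h import *
goto([.4361,.3901,.2258]); c=cam('wrist'); im=r.grab_frame('wrist'); cv2.imwrite('pics/w19.png',im)
g=cv2.cvtColor(im,6); m=(g<45).astype(np.uint8); m[310:]=0
k,l,st,ce=cv2.connectedComponentsWithStats(m)
for s,x in zip(st[1:],ce[1:]):
    if s[4]>200: print(s,np.round(x,1),onz('w',*x,.22,c))
print(proj('w',[.4361,.3901,.234],c),proj('w',[.365,.31,.196],c))"
```

```text
t 46.85 tcp [0.4359 0.3887 0.305 ] R
 [[-0.651 -0.759 -0.001]
 [-0.759  0.651 -0.002]
 [ 0.003 -0.001 -1.   ]] w 0.08557492778692258 F [ 0.1 -0.3 -0.3]
tool d mm [-1.4  0.9 79.2] yaw of tool y 139.36563041494188
[ 80   7  30  67 948] [93.3 41.8] [0.442177   0.22868687 0.22      ]
[194  29  17  63 537] [203.7  61. ] [0.40777019 0.26936512 0.22      ]
[ 293   36   66   73 2940] [325.1  72.8] [0.36606895 0.31222407 0.22      ]
[230 203  13 107 822] [236.2 255.6] [0.4671158  0.35242337 0.22      ]
[395 206  17 104 779] [402.9 257.1] [0.39506438 0.41558913 0.22      ]
[ 304  241   34   47 1295] [320.4 264. ] [0.43384636 0.38787242 0.22      ]
[320.09451294 278.79884911] [323.11304762  72.8333318 ]
```

Both dishes sit squarely on the rests over the torches (wrist crop (198,73), (198,140)). In the full wrist picture the knob is at (320,264), right under the tool. Pinch it and lead the shield back.

Request:
{"op": "step_arm", "data": {"moves": [{"rx":0,"ry":0,"rz":0,"dx":0,"dy":0,"dz":40,"gripper":1},{"rx":0,"ry":0,"rz":0,"dx":0,"dy":0,"dz":39,"gripper":1},{"rx":0,"ry":0,"rz":0,"dx":0,"dy":0,"dz":0,"gripper":1},{"rx":0,"ry":0,"rz":0,"dx":0,"dy":0,"dz":0,"gripper":-1},{"rx":0,"ry":0,"rz":0,"dx":0,"dy":0,"dz":0,"gripper":-1},{"rx":0,"ry":0,"rz":0,"dx":0,"dy":0,"dz":0,"gripper":-1},{"rx":0,"ry":0,"rz":0,"dx":0,"dy":0,"dz":0,"gripper":-1},{"rx":0,"ry":0,"rz":0,"dx":0,"dy":0,"dz":0,"gripper":-1},{"rx":0,"ry":0,"rz":0,"dx":0,"dy":0,"dz":0,"gripper":-1},{"rx":0,"ry":0,"rz":0,"dx":0,"dy":0,"dz":0,"gripper":-1}], "grip_force": 30}}

```text
clock: 48.15
tcp_pos: [0.4359, 0.3903, 0.2284]
orientation: [-1.313, 2.853, 0.002]
contact_force: [-2.5, -1.3, 4.9]
grip_width: 0.0187
gripper_force: 29.4
```

Request:
{"op": "step_arm", "data": {"moves": [{"rx":0,"ry":0,"rz":4.9,"dx":0.4,"dy":-9,"dz":0,"gripper":-1},{"rx":0,"ry":0,"rz":4.9,"dx":0.4,"dy":-9,"dz":0,"gripper":-1},{"rx":0,"ry":0,"rz":4.9,"dx":0.4,"dy":-9,"dz":0,"gripper":-1},{"rx":0,"ry":0,"rz":4.9,"dx":0.4,"dy":-9,"dz":0,"gripper":-1},{"rx":0,"ry":0,"rz":4.9,"dx":0.4,"dy":-9,"dz":0,"gripper":-1},{"rx":0,"ry":0,"rz":4.9,"dx":0.4,"dy":-9,"dz":0,"gripper":-1},{"rx":0,"ry":0,"rz":4.9,"dx":0.4,"dy":-9,"dz":0,"gripper":-1},{"rx":0,"ry":0,"rz":4.9,"dx":0.4,"dy":-9,"dz":0,"gripper":-1},{"rx":0,"ry":0,"rz":4.9,"dx":0.4,"dy":-9,"dz":0,"gripper":-1},{"rx":0,"ry":0,"rz":4.9,"dx":0.4,"dy":-9,"dz":0,"gripper":-1}]}}

```text
clock: 49.4
tcp_pos: [0.4704, 0.3123, 0.2283]
orientation: [0.012, -3.139, -0.004]
contact_force: [-10.0, 2.5, 10.5]
grip_width: 0.0186
gripper_force: 30.0
```

Request:
{"op": "step_arm", "data": {"moves": [{"rx":0,"ry":0,"rz":4.9,"dx":0.4,"dy":-9,"dz":0,"gripper":-1},{"rx":0,"ry":0,"rz":4.9,"dx":0.4,"dy":-9,"dz":0,"gripper":-1},{"rx":0,"ry":0,"rz":4.9,"dx":0.4,"dy":-9,"dz":0,"gripper":-1},{"rx":0,"ry":0,"rz":4.9,"dx":0.4,"dy":-9,"dz":0,"gripper":-1},{"rx":0,"ry":0,"rz":4.9,"dx":0.4,"dy":-9,"dz":0,"gripper":-1},{"rx":0,"ry":0,"rz":4.9,"dx":0.4,"dy":-9,"dz":0,"gripper":-1},{"rx":0,"ry":0,"rz":4.9,"dx":0.4,"dy":-9,"dz":0,"gripper":-1},{"rx":0,"ry":0,"rz":4.9,"dx":0.4,"dy":-9,"dz":0,"gripper":-1},{"rx":0,"ry":0,"rz":4.9,"dx":0.4,"dy":-9,"dz":0,"gripper":-1},{"rx":0,"ry":0,"rz":0,"dx":0,"dy":0,"dz":0,"gripper":-1},{"rx":0,"ry":0,"rz":0,"dx":0,"dy":0,"dz":0,"gripper":-1}]}}

```text
clock: 50.78
tcp_pos: [0.4415, 0.2392, 0.2283]
orientation: [-1.164, -2.914, -0.003]
contact_force: [-8.4, 3.7, 10.9]
grip_width: 0.0187
gripper_force: 30.0
```

```bash
python3 -c "
from h import *
goto([.4314,.2301,.2258])"
```

```text
t 50.77 tcp [0.4415 0.2392 0.2283] R
 [[-0.725  0.689 -0.002]
 [ 0.689  0.725  0.003]
 [ 0.004  0.    -1.   ]] w 0.018680447040607694 F [-8.4  3.7 10.9]
tool d mm [  1.1 -13.6   2.5] yaw of tool y 46.448649353739825
```

Request:
{"op": "step_arm", "data": {"moves": [{"rx":0,"ry":0,"rz":3.5,"dx":0.2,"dy":-6.8,"dz":0,"gripper":-1},{"rx":0,"ry":0,"rz":3.5,"dx":0.2,"dy":-6.8,"dz":0,"gripper":-1},{"rx":0,"ry":0,"rz":0,"dx":0,"dy":0,"dz":0,"gripper":-1},{"rx":0,"ry":0,"rz":0,"dx":0,"dy":0,"dz":0,"gripper":-1},{"rx":0,"ry":0,"rz":0,"dx":0,"dy":0,"dz":0,"gripper":-1}]}}

```text
clock: 51.4
tcp_pos: [0.4321, 0.2304, 0.2283]
orientation: [-1.34, -2.838, -0.004]
contact_force: [-7.3, 5.0, 9.1]
grip_width: 0.0189
gripper_force: 30.4
```

```bash
python3 -c "
from h import *
goto([.4314,.2301,.2258])"
```

```text
t 51.4 tcp [0.4321 0.2304 0.2283] R
 [[-0.635  0.772 -0.001]
 [ 0.772  0.635  0.004]
 [ 0.004  0.001 -1.   ]] w 0.0188924928479408 F [-7.3  5.   9.1]
tool d mm [ 0.2 -0.7  2.5] yaw of tool y 39.45542636244993
```

Square to within 1 mm at the knob. Release, rise and move clear, then check the shield angle by computation.

Request:
{"op": "step_arm", "data": {"moves": [{"rx":0,"ry":0,"rz":0,"dx":0,"dy":0,"dz":0,"gripper":1},{"rx":0,"ry":0,"rz":0,"dx":0,"dy":0,"dz":0,"gripper":1},{"rx":0,"ry":0,"rz":0,"dx":0,"dy":0,"dz":0,"gripper":1},{"rx":0,"ry":0,"rz":0,"dx":0,"dy":0,"dz":0,"gripper":1},{"rx":0,"ry":0,"rz":0,"dx":0,"dy":0,"dz":-40,"gripper":1},{"rx":0,"ry":0,"rz":0,"dx":0,"dy":0,"dz":-60,"gripper":1},{"rx":0,"ry":0,"rz":0,"dx":0,"dy":0,"dz":0,"gripper":1},{"rx":0,"ry":0,"rz":0,"dx":0,"dy":0,"dz":0,"gripper":1},{"rx":0,"ry":0,"rz":0,"dx":0,"dy":0,"dz":0,"gripper":1}]}}

```text
clock: 52.52
tcp_pos: [0.4326, 0.2271, 0.3259]
orientation: [-1.345, -2.838, 0.004]
contact_force: [-0.8, -0.5, -0.5]
grip_width: 0.0854
gripper_force: 0.0
```

```bash
python3 -c "
from h import *
o=state(); c=cam('wrist'); im=r.grab_frame('wrist'); cv2.imwrite('pics/w20.png',im)
m=cv2.inRange(cv2.cvtColor(im,40),(10,150,100),(24,255,255)); m[310:]=0
# panel long edges: leftmost/rightmost amber per row -> world line angles
for f in (0,-1):
    P=[]
    for v in range(215,300,4):
        u=np.flatnonzero(m[v]); 
        if len(u)>30: P.append(onz('w',u[f],v,.19,c)[:2])
    P=np.array(P,np.float32); d=cv2.fitLine(P,cv2.DIST_HUBER,0,.01,.01).ravel(); print(len(P),'edge angle',np.degrees(np.arctan2(d[1],d[0])),'(row -50.2)',P[0])
k=cv2.connectedComponentsWithStats(((cv2.cvtColor(im,6)<45).astype(np.uint8)*(np.arange(480)<310)[:,None]).astype(np.uint8))
for s,x in zip(k[2][1:],k[3][1:]):
    if s[4]>300: print(s,np.round(x,1),onz('w',*x,.215,c)[:2])"
```

```text
t 52.52 tcp [0.4326 0.2271 0.3259] R
 [[-0.633  0.774 -0.002]
 [ 0.774  0.633 -0.002]
 [-0.    -0.003 -1.   ]] w 0.08537519178923007 F [-0.8 -0.5 -0.5]
22 edge angle -50.66906 (row -50.2) [0.38273087 0.20622526]
22 edge angle 29.157158 (row -50.2) [0.46310994 0.2719477 ]
[ 290   35   61   66 2536] [319.6  67.7] [0.36534    0.30880345]
[  14   89  103  119 3225] [ 66.4 143.5] [0.27551024 0.18285711]
[567 101  73  67 489] [604.6 133.8] [0.51627303 0.38657325]
[    0   153   193   157 18640] [ 85.3 250.7] [0.31655206 0.12972353]
[547 170  31  28 364] [557.5 181.7] [0.51710345 0.35112944]
[390 191  15 119 823] [397.1 249.1] [0.47152167 0.25792723]
[236 192  15 118 822] [242.7 249.4] [0.39473974 0.19483736]
[305 224  31  42 940] [320.7 243.5] [0.43110324 0.22970916]
```

The left panel edge is at -50.7° against the row's -50.2°, and the post–knob line agrees. The other edge fit picked up a stray background colour, but the black edge strips at (243,249) and (397,249) are symmetric. The arm is clear, so I'm handing in.

```bash
python3 -c "
from bench import r
print(r.hand_in())"
```

```text
the job is handed in; nothing more can be done
None
```

I handed the job in; no verdict came back. My last checks showed both torches (only two were present) hanging in rings 2 and 3, a level dish centred over each, the other two dishes untouched in the dispenser and the shield within about 0.01 rad of square.

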